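# Isolate, load and dump the drop-bottom salvage bin

### The arm

A 6-joint arm with a two-finger parallel gripper is mounted at the origin on the work surface. World frame = base frame: x ahead of the robot, y to its left, z up, the work surface at z = 0. Lengths are in m, angles in rad, forces in N, time in s.
With the tool pointing down it reaches from about 0.375 to 0.9 m from the base axis. Payload 3.1 kg.
Tool frame: the origin (TCP) lies midway between the tips of the shut fingers; the grasp point (between the pads) lies 19 mm behind it; z points along the fingers, y is the direction in which the jaws open and shut (so a half turn about z gives the same grasp; the last joint's range is limited). The gripper opens to 85 mm and grips with 20 to 120 N. Pads are 22 mm wide; open, the fingers measure 114 mm over their backs; the gripper's body (76 mm by 85 mm) begins 54 mm behind the grasp point. The pads swing forward as they close: fully open they stand 13 mm farther back than shut.
Start: joints at [1.159, 0.527, 1.433, -0, 1.181, -0.178], TCP at [0.144, 0.608, 0.231] pointing down, gripper open.
Joint ranges: [-3.08, 3.08], [-0.75, 2.2], [0.22, 2.44], [-1.43, 4.57], [0, 2.65], [-2.85, 2.85]. Speed limits (rad/s): [2.79, 2.79, 3.14, 3.14, 3.14, 3.14].

### API

Orientations are given as a 3x3 rotation matrix whose columns are the frame's x, y, z axes.
In Python, from rig import sensors, vision, workorder, spotter gives the robot as it stands. The module is installed in compiled form; this text tells all that it offers.
- The arm moves only by the tool carry_out, never from a script. Its argument "series" is a list of rows, each a list of 7 numbers: the finger opening in mm, from 0 to 85.4, then the shift along the world's x, y, z in units of 25 mm (1.0 is 25 mm), then the turn, a rotation vector about the world's x, y, z in degrees. In form: [[gripper, x, y, z, wx, wy, wz], ...]. A call has 1 to 12 rows; each row shifts and turns the commanded pose from where the row before left it; what a row does not reach is not made up. A row lasts 1/8 s, in which the tool goes at most 62.5 mm and 10.7 degrees, less where a joint would pass 70% of its speed; a pose out of reach is approached as far as the arm can. A call is refused whole if a number of a shift passes 1 or a number of a turn 10.7, either way. A call with a gripper value outside its range is refused whole. The fingers move at their own pace and stop on an object; the grip force is fixed at half the most. Time passes only in rows, so rows that do not move let the fingers close. It gives the time, the measured TCP pose, the force and the opening at its end, in the units of the state.
- sensors.observe(): the state, without advancing time (a new reading comes with each control period).
- vision.grab_frame(name): name is "scene" or "side" or "wrist"; returns a dict with "pixels" (384x512x3 uint8, blue, green, red), "K" (3x3 intrinsics, pixels), "world_to_cam" (4x4, takes a point from world to camera coordinates); the wrist camera has in their place "mount" (4x4, takes a point from camera to tool coordinates, whose origin is the TCP and whose axes are the flange's). Camera axes: x right, y up, looking along -z (the intrinsics and any distortion apply to the point x, -y, -z); pixel columns grow to the right and rows downward; lengths in m; the calibration is good to about 2 mm. A picture is of the moment at which its call begins: read the wrist's pose just before it. There is no depth.
- workorder.finish_job(): hands the job in, once; it reports no verdict.
Trained networks look in the newest picture that a camera, given by its name, has taken for a name from the list of things; names that differ only in an ending like _2 or _b are one class to them, and where a whole thing is asked for, a point or a joint stands for the part that bears it (a point fixed in the world has none). Each returns a list of dicts, best first, with "p" (0 to 1); they miss things now and then, are a little off and sometimes report something else, mostly with a low value. They report only what shows in the picture. A call takes as long as a camera call.
- spotter.find_in(label, camera): "at" ([x, y, z] in m, in world coordinates, good to about 4 mm: the middle of the surface that is visible of it).
The state is a dict: "clock": time; "joint_pos": joint angles; "qd": joint speeds; "tau": joint torques, N m; "tcp_pos": TCP position; "tcp_rot": TCP orientation; "wrist_force": force on the tool from outside, world axes, zero at the start; "wrist_torque": the same for the moment, N m; "width": finger opening in m.
Only numpy, scipy, OpenCV 4.12 (cv2) and the standard library are available. Lean on these libraries where they do the work, as an engineer would, in place of code of your own. Each camera call takes 0.05 s, during which the arm holds its last target. There are 200 camera calls.

### The job

Clear the dead transformers and motors off the electronics bench: first throw the shaking bin's power isolator to OFF (handle away from you), then load every transformer and motor into the drop-bottom bin. When all are in, draw the latch so that the floor drops and dumps them into the tote below, swing the floor back up with its reset lever until it latches, and only then throw the isolator back to ON. Keep the isolator OFF whenever the floor is open, and leave the solder reel, flux jar and glue bottle where they are.

Things in the scene. Friction and masses are not known exactly. Their poses are not given: they have to be found in the camera images.
- transformer1_center (a point): dead mains transformer, loose on the bench: dark steel core block 42 (its x) x 20 (y) x 36 (z) mm with a copper coil block 28 (x) x 36 (y) x 22 (z) mm round its middle; about 0.12 kg; this point is its centre, 18 mm above its underside; stands with its z up. May be absent.
- transformer2_center (a point): dead mains transformer, loose on the bench: dark steel core block 42 (its x) x 20 (y) x 36 (z) mm with a copper coil block 28 (x) x 36 (y) x 22 (z) mm round its middle; about 0.12 kg; this point is its centre, 18 mm above its underside; stands with its z up. May be absent.
- transformer3_center (a point): dead mains transformer, loose on the bench: dark steel core block 42 (its x) x 20 (y) x 36 (z) mm with a copper coil block 28 (x) x 36 (y) x 22 (z) mm round its middle; about 0.12 kg; this point is its centre, 18 mm above its underside; stands with its z up. May be absent.
- transformer4_center (a point): dead mains transformer, loose on the bench: dark steel core block 42 (its x) x 20 (y) x 36 (z) mm with a copper coil block 28 (x) x 36 (y) x 22 (z) mm round its middle; about 0.12 kg; this point is its centre, 18 mm above its underside; stands with its z up. May be absent.
- motor1_center (a point): dead small motor, loose on the bench, lying down: flat-sided metal can 42 long (its x, with white end cap) x 30 wide (y) x 26 high (z) mm, a 7 mm shaft stub beyond its +x end; about 0.09 kg; this point is its centre, 13 mm above its underside. May be absent.
- motor2_center (a point): dead small motor, loose on the bench, lying down: flat-sided metal can 42 long (its x, with white end cap) x 30 wide (y) x 26 high (z) mm, a 7 mm shaft stub beyond its +x end; about 0.09 kg; this point is its centre, 13 mm above its underside. May be absent.
- motor3_center (a point): dead small motor, loose on the bench, lying down: flat-sided metal can 42 long (its x, with white end cap) x 30 wide (y) x 26 high (z) mm, a 7 mm shaft stub beyond its +x end; about 0.09 kg; this point is its centre, 13 mm above its underside. May be absent.
- bin: drop-bottom bin: open-topped aluminium box held up on four legs, above a grey catch tote; fixed. Origin on the bench under the box's centre, z up, its x roughly away from the robot. Box inside: x -70..70, y -80..80 mm, floor top at z 200, rim at z 265 mm, walls 4 mm. The hinged floor is its whole bottom. A small shaker motor sits outside its near (-x) wall, up to z 255 and x -120.
- bin_mouth (a point): centre of the bin's open mouth, level with its rim (265 mm above the bench)
- tote_floor (a point): centre of the inner floor of the catch tote, which is fixed under the bin and sticks out beyond its far side: inside 292 (bin x) x 208 (bin y) mm, walls 70 mm high; spans bin x -86..206
- drop_floor (a joint): angle of the bin's hinged floor, rad: 0 = shut and latched (can be pushed 0.04 beyond, to -0.04), 0.95 = hanging fully open. Hinge along the bin's y at bin x -72, z 198 mm; the far (+x) edge drops, so parts slide off away from the robot into the tote. It falls open by its own weight when unlatched, and does not shut by itself.
- reset_knob (a point): centre of the 22 mm black ball knob on the floor's reset lever: a 10 mm rod fixed to the floor's hinge axle outside the bin's +y side (bin y 146 mm), 125 mm long. Shut: lever leans 0.2 rad to bin -x (knob at bin x -97, z 320 mm); floor open: it leans 0.75 rad to +x (knob at bin x 13, z 290). Pushing the knob back to -x as far as it goes swings the floor up (about 5 to 12 N); the latch then snaps under it by itself.
- latch_tab (a point): centre of the latch's black upright grip tab, 12 (bin x) x 24 (bin y) x 36 (z) mm, just outside the middle of the bin's far (+x) wall, rising above the rim (z 271..307 mm).
- latch (a joint): how far the latch bolt is drawn, m: 0 = home under the floor edge, 0.022 = fully drawn. Pull the tab to bin +x against a spring (3 to 8 N); from about 0.014 the floor drops. It springs back home when let go, with the floor still open.
- isolator (a joint): angle of the power isolator's throw handle, rad: 0 = ON (leaning towards the near side, -x of its box), 1.2 = OFF (leaning away, +x of its box). Over-centre: pushed past upright (0.6) it falls to the other end by itself; about 1 N.
- isolator_grip (a point): centre of the isolator's black cross bar handle: 18 mm thick, 62 mm long across the throw, 85 mm from the pivot
- isolator_pivot (a point): pivot of the isolator handle, 62 mm above the bench, over the centre of a fixed grey box 100 (its x) x 70 (y) x 50 mm; axes are the box's: x is the direction of throw from ON to OFF (roughly away from the robot, up to 0.35 rad askew), y the pivot's axis
- solder_reel: reel of solder standing flat among the parts, 54 mm across, 34 mm high; origin at its underside; not part of the job, leave it
- flux_jar: small jar, 48 mm across, 50 mm high; leave it
- glue_bottle: glue bottle, 44 mm across, 120 mm high; leave it

How it is judged:
On the way, in this order (a step that is already met when the one before it is completed fails the run):
1. the isolator is thrown to OFF (value of joint isolator above 1 rad), for 0.2 s.
2. every transformer and motor lies in the bin, with its floor shut and the isolator OFF (x of transformer1_center in the frame of bin between -0.072 and 0.072 m and y of transformer1_center in the frame of bin between -0.082 and 0.082 m and z of transformer1_center in the frame of bin between 0.195 and 0.275 m and x of transformer2_center in the frame of bin between -0.072 and 0.072 m and y of transformer2_center in the frame of bin between -0.082 and 0.082 m and z of transformer2_center in the frame of bin between 0.195 and 0.275 m and x of transformer3_center in the frame of bin between -0.072 and 0.072 m and y of transformer3_center in the frame of bin between -0.082 and 0.082 m and z of transformer3_center in the frame of bin between 0.195 and 0.275 m and x of transformer4_center in the frame of bin between -0.072 and 0.072 m and y of transformer4_center in the frame of bin between -0.082 and 0.082 m and z of transformer4_center in the frame of bin between 0.195 and 0.275 m and x of motor1_center in the frame of bin between -0.072 and 0.072 m and y of motor1_center in the frame of bin between -0.082 and 0.082 m and z of motor1_center in the frame of bin between 0.195 and 0.275 m and x of motor2_center in the frame of bin between -0.072 and 0.072 m and y of motor2_center in the frame of bin between -0.082 and 0.082 m and z of motor2_center in the frame of bin between 0.195 and 0.275 m and x of motor3_center in the frame of bin between -0.072 and 0.072 m and y of motor3_center in the frame of bin between -0.082 and 0.082 m and z of motor3_center in the frame of bin between 0.195 and 0.275 m and value of joint drop_floor below 0.05 rad and value of joint isolator above 1 rad), for 0.3 s.
3. the latch is released: the floor hangs open and every part has dropped into the tote (x of transformer1_center in the frame of bin between -0.09 and 0.21 m and y of transformer1_center in the frame of bin between -0.108 and 0.108 m and z of transformer1_center in the frame of bin between 0 and 0.09 m and x of transformer2_center in the frame of bin between -0.09 and 0.21 m and y of transformer2_center in the frame of bin between -0.108 and 0.108 m and z of transformer2_center in the frame of bin between 0 and 0.09 m and x of transformer3_center in the frame of bin between -0.09 and 0.21 m and y of transformer3_center in the frame of bin between -0.108 and 0.108 m and z of transformer3_center in the frame of bin between 0 and 0.09 m and x of transformer4_center in the frame of bin between -0.09 and 0.21 m and y of transformer4_center in the frame of bin between -0.108 and 0.108 m and z of transformer4_center in the frame of bin between 0 and 0.09 m and x of motor1_center in the frame of bin between -0.09 and 0.21 m and y of motor1_center in the frame of bin between -0.108 and 0.108 m and z of motor1_center in the frame of bin between 0 and 0.09 m and x of motor2_center in the frame of bin between -0.09 and 0.21 m and y of motor2_center in the frame of bin between -0.108 and 0.108 m and z of motor2_center in the frame of bin between 0 and 0.09 m and x of motor3_center in the frame of bin between -0.09 and 0.21 m and y of motor3_center in the frame of bin between -0.108 and 0.108 m and z of motor3_center in the frame of bin between 0 and 0.09 m and value of joint drop_floor above 0.7 rad and value of joint isolator above 1 rad), for 0.2 s.
4. the floor is swung back up and latched, isolator still OFF (value of joint drop_floor below 0.05 rad and value of joint latch below 0.006 m and x of transformer1_center in the frame of bin between -0.09 and 0.21 m and y of transformer1_center in the frame of bin between -0.108 and 0.108 m and z of transformer1_center in the frame of bin between 0 and 0.09 m and x of transformer2_center in the frame of bin between -0.09 and 0.21 m and y of transformer2_center in the frame of bin between -0.108 and 0.108 m and z of transformer2_center in the frame of bin between 0 and 0.09 m and x of transformer3_center in the frame of bin between -0.09 and 0.21 m and y of transformer3_center in the frame of bin between -0.108 and 0.108 m and z of transformer3_center in the frame of bin between 0 and 0.09 m and x of transformer4_center in the frame of bin between -0.09 and 0.21 m and y of transformer4_center in the frame of bin between -0.108 and 0.108 m and z of transformer4_center in the frame of bin between 0 and 0.09 m and x of motor1_center in the frame of bin between -0.09 and 0.21 m and y of motor1_center in the frame of bin between -0.108 and 0.108 m and z of motor1_center in the frame of bin between 0 and 0.09 m and x of motor2_center in the frame of bin between -0.09 and 0.21 m and y of motor2_center in the frame of bin between -0.108 and 0.108 m and z of motor2_center in the frame of bin between 0 and 0.09 m and x of motor3_center in the frame of bin between -0.09 and 0.21 m and y of motor3_center in the frame of bin between -0.108 and 0.108 m and z of motor3_center in the frame of bin between 0 and 0.09 m and value of joint isolator above 1 rad), for 0.5 s.
At the end, for the whole second after the job is handed in: Every transformer and motor lies in the tote (its centre inside the tote walls and less than 90 mm above the bench), the bin's floor is shut on its latch (angle under 0.05 rad, bolt home within 6 mm), and the isolator is ON (handle angle under 0.2 rad) (x of transformer1_center in the frame of bin between -0.09 and 0.21 m and y of transformer1_center in the frame of bin between -0.108 and 0.108 m and z of transformer1_center in the frame of bin between 0 and 0.09 m and x of transformer2_center in the frame of bin between -0.09 and 0.21 m and y of transformer2_center in the frame of bin between -0.108 and 0.108 m and z of transformer2_center in the frame of bin between 0 and 0.09 m and x of transformer3_center in the frame of bin between -0.09 and 0.21 m and y of transformer3_center in the frame of bin between -0.108 and 0.108 m and z of transformer3_center in the frame of bin between 0 and 0.09 m and x of transformer4_center in the frame of bin between -0.09 and 0.21 m and y of transformer4_center in the frame of bin between -0.108 and 0.108 m and z of transformer4_center in the frame of bin between 0 and 0.09 m and x of motor1_center in the frame of bin between -0.09 and 0.21 m and y of motor1_center in the frame of bin between -0.108 and 0.108 m and z of motor1_center in the frame of bin between 0 and 0.09 m and x of motor2_center in the frame of bin between -0.09 and 0.21 m and y of motor2_center in the frame of bin between -0.108 and 0.108 m and z of motor2_center in the frame of bin between 0 and 0.09 m and x of motor3_center in the frame of bin between -0.09 and 0.21 m and y of motor3_center in the frame of bin between -0.108 and 0.108 m and z of motor3_center in the frame of bin between 0 and 0.09 m and value of joint drop_floor between -0.03 and 0.05 rad and value of joint latch below 0.006 m and value of joint isolator below 0.2 rad and velocity of joint drop_floor below 0.05 rad/s); the robot touches nothing.
It fails at once if the floor is open while the isolator is not OFF (value of joint drop_floor above 0.15 rad and value of joint isolator below 0.6 rad).
It fails at once if a bystander (reel, jar, bottle) is shifted by more than 50 mm (distance of any of solder_reel, flux_jar, glue_bottle from where it was at the start of the episode above 0.05 m).
Of transformer1, transformer2, transformer3, transformer4, motor1, motor2, motor3 only 4 to 6 are there at a start; the rules pass over those that are not, and their reading is None.
At some moment in a run one of transformer1, transformer2, transformer3, transformer4, motor1, motor2, motor3 may be knocked a few centimetres aside while the robot is not near it.
Once in a run the grip may slacken for a moment while it holds something.
It also fails if it takes over 210 s, if anything falls off the work surface, if the arm or the gripper's body presses on something with over 40 N, if the wrist force passes 120 N, or if a joint passes its speed limit or range.

## Working session

There is one attempt and no reset: what is moved stays moved. The work goes in short steps, Python scripts to look and compute and a tool call to move; the robot and the scene stay as the last step left them, time stands still between calls to the robot, and variables do not carry over. Pictures are saved under pics/ and viewed, about 12 in all and at most 16, crops included, and the job is handed in when it is done.

Besides the shell and the picture viewer there is one more tool, called after ">>>" as name([rows], argument=value, ...), one row to a line, values as JSON. carry_out: Moves the arm, as the interface text tells. Its arguments: {"type":"object","properties":{"series":{"type":"array","items":{"type":"array","items":{"type":"number"}}}},"required":["series"]}

```bash
mkdir -p pics; cat > h.py <<'E'
import numpy as np, cv2
from rig import sensors, vision, workorder, spotter
np.set_printoptions(precision=4,suppress=True)
def ray(f,u,v,z,s=None):
    d=np.linalg.inv(f["K"])@[u,v,1]; d=np.array([d[0],-d[1],-d[2]])
    if "world_to_cam" in f:
        T=np.linalg.inv(f["world_to_cam"])
    else:
        W=np.eye(4);W[:3,:3]=s["tcp_rot"];W[:3,3]=s["tcp_pos"];T=W@f["mount"]
    o=T[:3,3];d=T[:3,:3]@d
    return o+d*(z-o[2])/d[2]
def proj(f,P,s=None):
    if "world_to_cam" in f: M=np.array(f["world_to_cam"])
    else:
        W=np.eye(4);W[:3,:3]=s["tcp_rot"];W[:3,3]=s["tcp_pos"];M=np.linalg.inv(W@f["mount"])
    c=M@np.append(P,1);q=f["K"]@[c[0],-c[1],-c[2]];return q[:2]/q[2]
def st():
    s=sensors.observe();print(round(s["clock"],2),"tcp",np.array(s["tcp_pos"]),"x-axis",np.array(s["tcp_rot"])[:,0],"F",np.array(s["wrist_force"]),"w",round(s["width"],4));return s
E
python3 - <<'E'
from h import *
s=st();print(np.array(s["tcp_rot"]))
for c in ["scene","side","wrist"]:
    f=vision.grab_frame(c);cv2.imwrite(f"pics/{c}0.png",f["pixels"])
    if c!="wrist":
        T=np.linalg.inv(f["world_to_cam"]);print(c,T[:3,3],-T[:3,2])
    else: print(f["mount"])
    for n in ["transformer1_center","motor1_center","bin","bin_mouth","reset_knob","latch_tab","isolator_grip","isolator_pivot","solder_reel","flux_jar","glue_bottle","tote_floor"]:
        r=spotter.find_in(n,c)
        print(c,n,[(round(x["p"],2),np.round(x["at"],3).tolist()) for x in r if x["p"]>.2])
E
```

```text
0.0 tcp [0.1439 0.6075 0.2303] x-axis [-0.973   0.2307  0.0004] F [-0.1763 -0.4438 -0.1376] w 0.0859
[[-0.973   0.2307 -0.0008]
 [ 0.2307  0.973  -0.002 ]
 [ 0.0004 -0.0022 -1.    ]]
scene [ 1.0532 -0.7051  0.7   ] [-0.4932  0.7018 -0.5139]
scene transformer1_center [(0.58, [0.546, -0.164, 0.029]), (0.56, [0.449, -0.14, 0.025])]
scene motor1_center [(0.65, [0.655, -0.039, 0.023])]
scene bin [(0.78, [0.574, 0.173, 0.054])]
scene bin_mouth [(0.65, [0.572, 0.175, 0.06])]
scene reset_knob [(0.53, [0.469, 0.243, 0.201])]
scene latch_tab [(0.63, [0.468, 0.247, 0.198]), (0.53, [0.449, -0.044, 0.034])]
scene isolator_grip [(0.64, [0.575, -0.29, 0.13])]
scene isolator_pivot [(0.71, [0.613, -0.308, 0.052]), (0.43, [0.546, -0.166, 0.03])]
scene solder_reel [(0.68, [0.45, -0.046, 0.031]), (0.52, [0.576, 0.178, 0.056])]
scene flux_jar [(0.92, [0.516, -0.461, 0.041])]
scene glue_bottle []
scene tote_floor [(0.92, [0.574, 0.177, 0.059])]
side [1.0887 0.2682 1.0673] [-0.4762 -0.3025 -0.8256]
side transformer1_center [(0.65, [0.548, -0.151, 0.032])]
side motor1_center [(0.49, [0.649, -0.032, 0.023])]
[... 390 characters left out ...]
09, -0.447, 0.04])]
side solder_reel [(0.74, [0.454, -0.031, 0.036])]
side flux_jar [(0.7, [0.508, -0.446, 0.043]), (0.65, [0.612, -0.287, 0.051])]
side glue_bottle [(0.86, [0.738, -0.174, 0.078])]
side tote_floor [(0.74, [0.568, 0.187, 0.147]), (0.63, [0.453, -0.035, 0.034]), (0.46, [0.571, -0.292, 0.137])]
[[ 0.0016  0.9639  0.2664  0.067 ]
 [ 1.     -0.0014 -0.0007  0.0002]
 [-0.0003  0.2664 -0.9639 -0.1434]
 [ 0.      0.      0.      1.    ]]
wrist transformer1_center []
wrist motor1_center []
wrist bin []
wrist bin_mouth []
wrist reset_knob []
wrist latch_tab []
wrist isolator_grip []
wrist isolator_pivot []
wrist solder_reel []
wrist flux_jar []
wrist glue_bottle []
wrist tote_floor []
```

View pics/scene0.png

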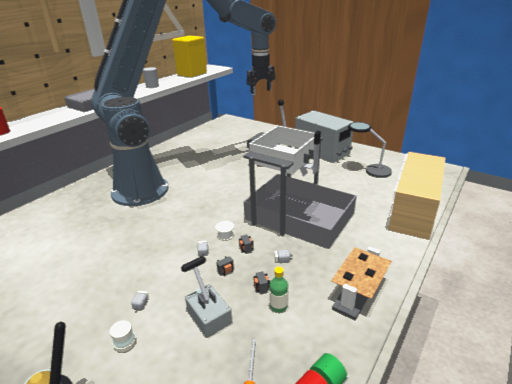

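View pics/side0.png

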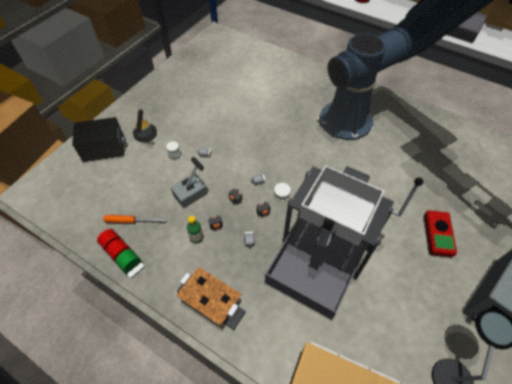

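```bash
python3 - <<'E'
import cv2,numpy as np
a=cv2.imread("pics/side0.png");b=cv2.imread("pics/scene0.png")
c=cv2.resize(a[140:250,160:310],None,fx=5,fy=5,interpolation=cv2.INTER_CUBIC);cv2.imwrite("pics/c1.png",c)
d=cv2.resize(a[160:310,265:425],(0,0),fx=4,fy=4,interpolation=cv2.INTER_CUBIC)
cv2.imwrite("pics/c2.png",d)
e=cv2.resize(b[90:240,235:365],(0,0),fx=4,fy=4,interpolation=cv2.INTER_CUBIC)
cv2.imwrite("pics/c3.png",e)
E
```

```text
(no output)
```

View pics/c1.png

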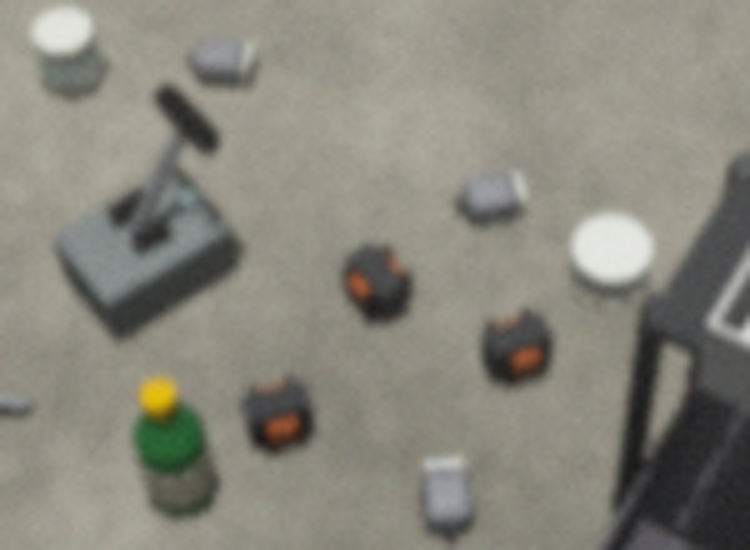

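View pics/c2.png

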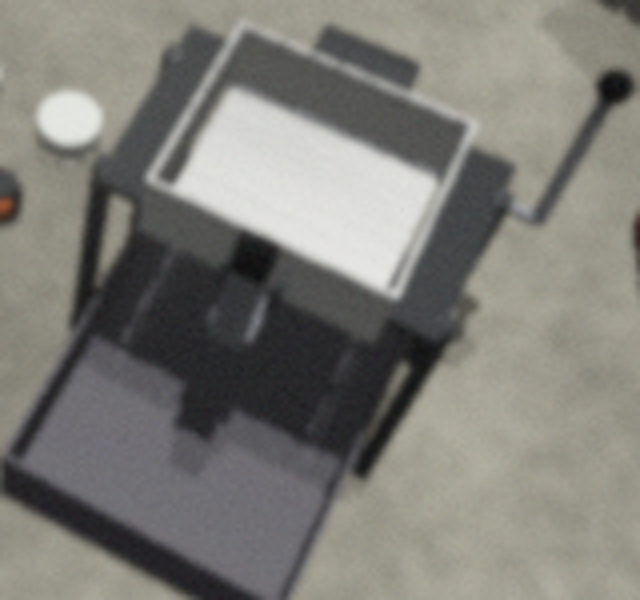

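```bash
python3 - <<'E'
from h import *
f=vision.grab_frame("side")
P=[ray(f,265+u/4,160+v/4,.265) for u,v in [(240,21),(478,122),(400,298),(152,180)]]
for p in P: print(p)
c=np.mean(P,0);ex=(P[3]-P[0]+P[2]-P[1]);ey=P[1]-P[0]+P[2]-P[3]
print("center",c,"yawx",np.arctan2(ex[1],ex[0]),"yawy",np.arctan2(-ey[0],ey[1]),np.linalg.norm(ex)/2,np.linalg.norm(ey)/2)
print("knob",ray(f,265+615/4,160+86/4,.32))
print("grip",ray(f,160+186/5,140+118/5,.132))
print("box corners",[ray(f,160+u/5,140+v/5,.05)[:2] for u,v in [(60,243),(118,308),(240,240),(180,175)]])
for n,u,v,z in [("m1",222,60,.024),("m2",488,192,.024),("m3",445,490,.02),("t1",380,275,.03),("t2",518,340,.03),("t3",278,405,.03),("reel",612,250,.034),("jar",63,32,.05)]:
    print(n,ray(f,160+u/5,140+v/5,z))
g=vision.grab_frame("scene")
for n,u,v,z in [("m1",140,298,.02),("m2",203,247,.02),("m3",283,256,.02),("t1",225,265,.02),("t2",247,243,.02),("t3",262,282,.02),("grip",194,264,.132)]:
    print(n,ray(g,u,v,z))
E
```

```text
[0.4546 0.0925 0.265 ]
[0.4468 0.26   0.265 ]
[0.5933 0.2678 0.265 ]
[0.5993 0.1024 0.265 ]
center [0.5235 0.1807 0.265 ] yawx 0.060959941133964475 yawy 0.041727027760868306 0.1458976608659296 0.16660025301031192
knob [0.4202 0.3217 0.32  ]
grip [ 0.5615 -0.283   0.132 ]
box corners [array([ 0.6437, -0.3376]), array([ 0.6632, -0.2734]), array([ 0.578 , -0.2387]), array([ 0.5567, -0.3049])]
m1 [ 0.4438 -0.3572  0.024 ]
m2 [ 0.4407 -0.131   0.024 ]
m3 [ 0.6473 -0.0328  0.02  ]
t1 [ 0.5409 -0.1531  0.03  ]
t2 [ 0.5348 -0.0489  0.03  ]
t3 [ 0.6579 -0.1523  0.03  ]
reel [ 0.4431 -0.0316  0.034 ]
jar [ 0.5    -0.4534  0.05  ]
m1 [ 0.4444 -0.3609  0.02  ]
m2 [ 0.4439 -0.1321  0.02  ]
m3 [ 0.6573 -0.0391  0.02  ]
t1 [ 0.545  -0.1558  0.02  ]
t2 [ 0.54   -0.0481  0.02  ]
t3 [ 0.664  -0.1528  0.02  ]
grip [ 0.5674 -0.2824  0.132 ]
```

>>> carry_out([
  [0,0.3,-1,0.9,0,0,0],
  [0,0.3,-1,0.9,0,0,0],
  [0,0.3,-1,0.9,0,0,0],
  [0,0.3,-1,0.9,0,0,0],
  [0,0.3,-1,0.9,0,0,0],
  [0,0.3,-1,0.9,0,0,0],
  [0,0.3,-1,0.9,0,0,0],
  [0,0.3,-1,0.9,0,0,0],
  [0,0.3,-1,0,0,0,0],
  [0,0.3,-1,0,0,0,0],
  [0,0.3,-1,0,0,0,0],
  [0,0.3,-1,0,0,0,0],
])

```text
clock: 3.55
tcp_pos: [0.2342, 0.3072, 0.4115]
tcp_rot: [[-0.973, 0.231, 0.0], [0.231, 0.973, 0.0], [-0.0, 0.0, -1.0]]
wrist_force: [0.4, 0.4, -0.3]
width: -0.0001
```

>>> carry_out([
  [0,0.4,-1,0,0,0,0],
  [0,0.4,-1,0,0,0,0],
  [0,0.4,-1,0,0,0,0],
  [0,0.4,-1,0,0,0,0],
  [0,0.4,-1,0,0,0,0],
  [0,0.4,-1,0,0,0,0],
  [0,0.4,-1,0,0,0,0],
  [0,0.4,-1,0,0,0,0],
  [0,0.4,-1,0,0,0,0],
  [0,0.4,-1,0,0,0,0],
  [0,0.4,-1,0,0,0,0],
  [0,0.4,-1,0,0,0,0],
])

```text
clock: 5.05
tcp_pos: [0.3542, 0.0073, 0.4115]
tcp_rot: [[-0.973, 0.231, 0.001], [0.231, 0.973, -0.0], [-0.001, 0.0, -1.0]]
wrist_force: [-0.3, 0.2, -0.5]
width: -0.0002
```

>>> carry_out([
  [0,0.56,-0.91,-0.47,0,0,-0.5],
  [0,0.56,-0.91,-0.47,0,0,-0.5],
  [0,0.56,-0.91,-0.47,0,0,-0.5],
  [0,0.56,-0.91,-0.47,0,0,-0.5],
  [0,0.56,-0.91,-0.47,0,0,-0.5],
  [0,0.56,-0.91,-0.47,0,0,-0.5],
  [0,0.56,-0.91,-0.47,0,0,-0.5],
  [0,0.56,-0.91,-0.47,0,0,-0.5],
  [0,0.56,-0.91,-0.47,0,0,-0.5],
  [0,0.56,-0.91,-0.47,0,0,-0.5],
  [0,0.56,-0.91,-0.47,0,0,-0.5],
  [0,0.56,-0.91,-0.47,0,0,-0.5],
])

```text
clock: 6.55
tcp_pos: [0.5226, -0.2657, 0.27]
tcp_rot: [[-0.943, 0.332, 0.0], [0.332, 0.943, -0.0], [-0.0, 0.0, -1.0]]
wrist_force: [-0.7, -0.3, 0.3]
width: 0.0003
```

```bash
python3 - <<'E'
from h import *
s=sensors.observe();f=vision.grab_frame("wrist");cv2.imwrite("pics/w1.png",f["pixels"])
print(proj(f,[.565,-.28,.132],s),proj(f,[.61,-.293,.05],s),proj(f,s["tcp_pos"],s),proj(f,[.522,-.265,.115],s))
E
```

```text
[258.5122 227.9447] [260.7193 239.3715] [257.5972 248.3648] [258.4732 173.7253]
```

View pics/w1.png

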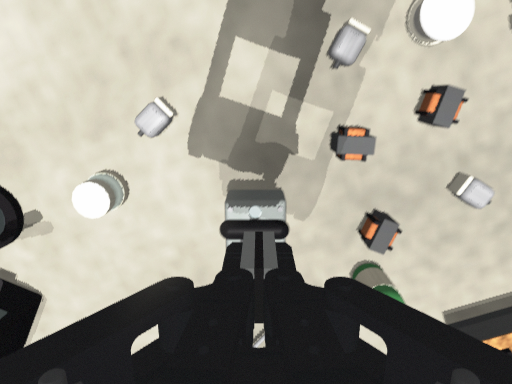

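>>> carry_out([
  [0,0,0,-0.89,0,0,0],
  [0,0,0,-0.89,0,0,0],
  [0,0,0,-0.89,0,0,0],
  [0,0,0,-0.89,0,0,0],
  [0,0,0,-0.89,0,0,0],
  [0,0,0,-0.89,0,0,0],
  [0,0,0,-0.89,0,0,0],
  [0,0.47,-0.17,0,0,0,0],
  [0,0.47,-0.17,0,0,0,0],
  [0,0.47,-0.17,0,0,0,0],
  [0,0.47,-0.17,0,0,0,0],
  [0,0.47,-0.17,0,0,0,0],
])

```text
clock: 8.1
tcp_pos: [0.5822, -0.2866, 0.115]
tcp_rot: [[-0.944, 0.331, 0.001], [0.331, 0.944, -0.001], [-0.001, -0.0, -1.0]]
wrist_force: [-1.7, -0.8, 0.1]
width: 0.0001
```

>>> carry_out([
  [0,0.47,-0.17,0,0,0,0],
  [0,0.47,-0.17,0,0,0,0],
  [0,0.47,-0.17,0,0,0,0],
  [0,0,0,0,0,0,0],
  [85,0,0,1,0,0,0],
  [85,0,0,1,0,0,0],
  [85,0,0,1,0,0,0],
  [85,-0.5,0.3,1,0,0,0],
  [85,-0.8,0.6,1,0,0,0],
  [85,-0.8,0.6,1,0,0,0],
  [85,-0.8,0.6,0.2,0,0,0],
])

```text
clock: 9.48
tcp_pos: [0.5434, -0.2463, 0.2716]
tcp_rot: [[-0.944, 0.331, 0.003], [0.331, 0.944, -0.002], [-0.003, -0.001, -1.0]]
wrist_force: [-0.3, -0.5, 0.3]
width: 0.085
```

```bash
python3 - <<'E'
from h import *
s=st();f=vision.grab_frame("wrist");cv2.imwrite("pics/w2.png",f["pixels"])
g=vision.grab_frame("side");a=cv2.resize(g["pixels"][140:220,160:260],(400,320));cv2.imwrite("pics/w2b.png",np.hstack([f["pixels"][:320],a])[:,:800])
im=np.zeros((384,800,3),np.uint8);im[:,:512]=f["pixels"];im[:230,512:]=cv2.resize(a,(288,230));cv2.imwrite("pics/w2b.png",im)
E
```

```text
9.47 tcp [ 0.5434 -0.2463  0.2716] x-axis [-0.9436  0.3312 -0.0033] F [-0.2875 -0.4741  0.3017] w 0.085
```

View pics/w2b.png

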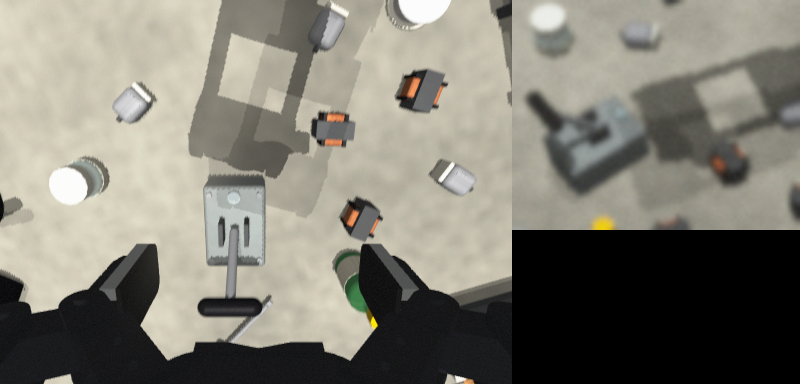

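```bash
cat > det.py <<'E'
from h import *
def bench(f,s,pts,z): return np.array([ray(f,u,v,z,s)[:2] for u,v in pts])
def detect(f,s,ymax=300):
    im=f["pixels"].astype(int);b,g,r=im[...,0],im[...,1],im[...,2]
    out=[]
    org=((r-b>70)&(r>1.5*g)).astype(np.uint8);org[ymax:]=0
    dark=((r<110)&(abs(r-b)<25)).astype(np.uint8)
    m=cv2.morphologyEx(org,cv2.MORPH_CLOSE,np.ones((25,25)))
    n,l,stt,c=cv2.connectedComponentsWithStats(m)
    for i in range(1,n):
        o=org*(l==i)
        if o.sum()<60: continue
        v,u=np.nonzero(o);P=bench(f,s,np.c_[u,v],.026)
        ctr=P.mean(0);_,lab,cc=cv2.kmeans(P.astype(np.float32),2,None,(3,50,1e-6),5,cv2.KMEANS_PP_CENTERS)
        d=cc[1]-cc[0];out.append(("T",cc.mean(0),np.degrees(np.arctan2(d[1],d[0]))%180,np.linalg.norm(d),(int(u.mean()),int(v.mean()))))
    gr=((r-b<6)&(r>60)).astype(np.uint8);gr[ymax:]=0
    gr=cv2.morphologyEx(gr,cv2.MORPH_OPEN,np.ones((5,5)))
    n,l,stt,c=cv2.connectedComponentsWithStats(gr)
    for i in range(1,n):
        if stt[i,4]<250: continue
        k,_=cv2.findContours((l==i).astype(np.uint8),0,1)
        P=bench(f,s,k[0][:,0],.02).astype(np.float32)
        (cx,cy),(w,h),a=cv2.minAreaRect(P*1000)
        if max(w,h)>75 or min(w,h)<18: continue
        ang=a if w>h else a+90
        out.append(("G",np.array([cx,cy])/1000,ang%180,(round(max(w,h)),round(min(w,h))),tuple(np.int32(c[i]))))
    return out
def go(x,y,z): 
    s=sensors.observe();print("units",(np.array([x,y,z])-s["tcp_pos"])/.025)
if __name__=="__main__":
    s=st();R=np.array(s["tcp_rot"]);print("tool y yaw",np.degrees(np.arctan2(R[1,1],R[0,1])))
    f=vision.grab_frame("wrist")
    for o in detect(f,s): print(o[0],np.round(o[1],4),round(o[2],1),o[3],o[4])
E
python3 det.py
```

```text
9.57 tcp [ 0.5416 -0.2446  0.2706] x-axis [-0.9437  0.3307  0.0012] F [-0.4221 -0.3193  0.3379] w 0.0845
tool y yaw 70.69010365467878
T [ 0.5362 -0.0493] 55.1 0.029622186 (416, 93)
T [ 0.5438 -0.1555] 157.0 0.028297704 (332, 132)
T [ 0.6629 -0.1526] 49.7 0.02963813 (355, 223)
G [ 0.4545 -0.0322] 70.8 (55, 27) (np.int32(421), np.int32(11))
G [ 0.44   -0.1344] 132.1 (39, 30) (np.int32(323), np.int32(33))
G [ 0.5385 -0.0441] 145.0 (44, 21) (np.int32(425), np.int32(95))
G [ 0.4439 -0.3661] 114.9 (39, 32) (np.int32(129), np.int32(110))
G [ 0.5451 -0.1536] 70.8 (43, 21) (np.int32(333), np.int32(134))
G [ 0.4997 -0.443 ] 7.8 (44, 20) (np.int32(90), np.int32(178))
G [ 0.6534 -0.0289] 42.1 (37, 30) (np.int32(456), np.int32(184))
G [ 0.5038 -0.4762] 70.8 (45, 43) (np.int32(66), np.int32(189))
G [ 0.6684 -0.15  ] 139.3 (43, 21) (np.int32(363), np.int32(227))
```

>>> carry_out([
  [70,0.02,0.89,-0.7,0,0,-0.6],
  [70,0.02,0.89,-0.7,0,0,-0.6],
  [70,0.02,0.89,-0.7,0,0,-0.6],
  [70,0.02,0.89,-0.7,0,0,-0.6],
  [70,0,0,-0.97,0,0,0],
  [70,0,0,-0.97,0,0,0],
  [70,0,0,-0.97,0,0,0],
  [70,0,0,-0.97,0,0,0],
  [70,0,0,-0.97,0,0,0],
  [70,0,0,-0.97,0,0,0],
  [70,0,0,-0.97,0,0,0],
  [70,0,0,-0.97,0,0,0],
])

```text
clock: 11.12
tcp_pos: [0.5464, -0.158, 0.0038]
tcp_rot: [[-0.929, 0.371, 0.0], [0.371, 0.929, -0.0], [-0.0, -0.0, -1.0]]
wrist_force: [-0.2, -0.2, -0.6]
width: 0.0698
```

>>> carry_out([
  [20,0,0,0,0,0,0],
  [20,0,0,0,0,0,0],
  [20,0,0,0,0,0,0],
  [20,0,0,0,0,0,0],
  [20,0,0,0.6,0,0,0],
  [20,0,0,1,0,0,0],
  [20,0,0,1,0,0,0],
  [20,0,0,1,0,0,0],
])

```text
clock: 12.12
tcp_pos: [0.5458, -0.1574, 0.0976]
tcp_rot: [[-0.929, 0.37, 0.001], [0.37, 0.929, -0.001], [-0.001, -0.0, -1.0]]
wrist_force: [0.5, -0.8, -1.2]
width: 0.0411
```

>>> carry_out([
  [20,-0.19,0.98,1,0,0,0],
  [20,-0.19,0.98,1,0,0,0],
  [20,-0.19,0.98,1,0,0,0],
  [20,-0.19,0.98,1,0,0,0],
  [20,-0.19,0.98,1,0,0,0],
  [20,-0.19,0.98,1,0,0,0],
  [20,-0.19,0.98,1,0,0,0],
  [20,-0.19,0.98,1,0,0,0],
  [20,-0.19,0.98,0.1,0,0,0],
  [20,-0.19,0.98,0,0,0,0],
  [20,-0.19,0.98,0,0,0,0],
  [20,-0.19,0.98,0,0,0,0],
])

```text
clock: 13.62
tcp_pos: [0.4878, 0.1374, 0.2992]
tcp_rot: [[-0.929, 0.37, 0.001], [0.37, 0.929, 0.0], [-0.001, 0.0, -1.0]]
wrist_force: [0.6, -0.3, -1.4]
width: 0.041
```

>>> carry_out([
  [20,0,0,-0.8,0,0,0],
  [20,0,0,-0.7,0,0,0],
  [20,0,0,0,0,0,0],
  [65,0,0,0,0,0,0],
  [65,0,0,0,0,0,0],
  [65,0,0,0.8,0,0,0],
])

```text
clock: 14.38
tcp_pos: [0.488, 0.1365, 0.2804]
tcp_rot: [[-0.929, 0.371, -0.002], [0.371, 0.929, -0.0], [0.002, -0.001, -1.0]]
wrist_force: [-0.4, -0.2, 0.1]
width: 0.0648
```

```bash
python3 - <<'E'
from h import *
s=st();f=vision.grab_frame("wrist");g=vision.grab_frame("side")
im=np.zeros((384,800,3),np.uint8);im[:,:512]=f["pixels"];im[:288,512:]=cv2.resize(g["pixels"][150:270,280:400],(288,288));cv2.imwrite("pics/w3.png",im)
E
```

```text
14.38 tcp [0.488  0.1365 0.2804] x-axis [-0.9288  0.3706  0.002 ] F [-0.4283 -0.1891  0.1476] w 0.0648
```

View pics/w3.png

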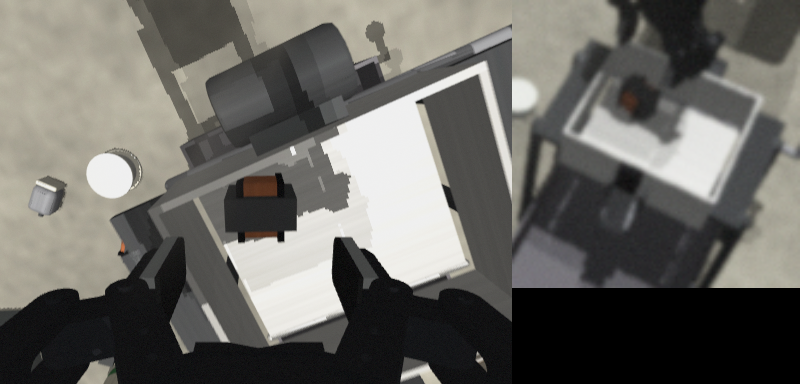

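>>> carry_out([
  [70,0.4,-1,0.1,0,0,-1.7],
  [70,0.4,-1,0.1,0,0,-1.7],
  [70,0.4,-1,0.1,0,0,-1.7],
  [70,0.4,-1,0.1,0,0,-1.7],
  [70,0.1,-1,-0.6,0,0,-1.7],
  [70,0.1,-1,-0.6,0,0,-1.7],
  [70,0.1,-1,-0.6,0,0,-1.7],
  [70,0,-0.43,-1,0,0,-1.7],
  [70,0,0,-1,0,0,0],
  [70,0,0,-0.6,0,0,0],
])

```text
clock: 15.72
tcp_pos: [0.5356, -0.0493, 0.1793]
tcp_rot: [[-0.815, 0.579, -0.001], [0.579, 0.815, 0.0], [0.001, -0.0, -1.0]]
wrist_force: [0.8, -0.1, -0.8]
width: 0.0701
```

```bash
python3 det.py
```

```text
15.72 tcp [ 0.5356 -0.0493  0.1793] x-axis [-0.8154  0.5789  0.0014] F [ 0.7525 -0.1066 -0.7885] w 0.0701
tool y yaw 54.625807155784976
T [ 0.5442 -0.0421] 126.3 0.008709828 (270, 178)
G [ 0.4512 -0.0383] 73.9 (57, 35) (np.int32(210), np.int32(85))
G [ 0.4429 -0.1333] 133.8 (41, 33) (np.int32(121), np.int32(141))
```

>>> carry_out([
  [70,0.02,0,-1,0,0,0],
  [70,0,0,-1,0,0,0],
  [70,0,0,-1,0,0,0],
  [70,0,0,-1,0,0,0],
  [70,0,0,-1,0,0,0],
  [70,0,0,-1,0,0,0],
  [70,0,0,-1,0,0,0],
  [20,0,0,0,0,0,0],
  [20,0,0,0,0,0,0],
  [20,0,0,0,0,0,0],
  [20,0,0,0,0,0,0],
  [20,0,0,0.6,0,0,0],
])

```text
clock: 17.27
tcp_pos: [0.536, -0.0489, 0.0207]
tcp_rot: [[-0.816, 0.578, -0.002], [0.578, 0.816, 0.001], [0.002, -0.001, -1.0]]
wrist_force: [-0.2, 0.0, -0.6]
width: 0.0347
```

>>> carry_out([
  [20,0,0,1,0,0,0],
  [20,0,0,1,0,0,0],
  [20,0,0,1,0,0,0],
  [20,0,0,1,0,0,0],
  [20,-0.2,0.4,1,0,0,0],
  [20,-0.2,0.4,1,0,0,0],
  [20,-0.2,0.4,1,0,0,0],
  [20,-0.2,0.4,1,0,0,0],
  [20,-0.2,0.4,1,0,0,0],
  [20,-0.2,0.4,1,0,0,0],
  [20,-0.2,0.4,1,0,0,0],
  [20,0,1,0.2,0,0,0],
])

```text
clock: 18.77
tcp_pos: [0.5018, 0.0457, 0.3034]
tcp_rot: [[-0.815, 0.58, 0.004], [0.58, 0.815, -0.001], [-0.004, 0.002, -1.0]]
wrist_force: [0.2, 0.4, -0.9]
width: 0.0352
```

>>> carry_out([
  [20,-0.1,0.9,0,0,0,0],
  [20,-0.1,0.9,0,0,0,0],
  [20,-0.1,0.9,0,0,0,0],
  [20,-0.1,0.9,0,0,0,0],
  [20,-0.1,0.9,0,0,0,0],
  [20,0,0.9,0,0,0,0],
  [20,0,0,-0.8,0,0,0],
  [20,0,0,-0.7,0,0,0],
  [65,0,0,0,0,0,0],
  [65,0,0,0,0,0,0],
  [65,0,0,0,0,0,0],
  [65,0,0,0.8,0,0,0],
])

```text
clock: 20.27
tcp_pos: [0.4884, 0.1806, 0.2828]
tcp_rot: [[-0.816, 0.579, -0.003], [0.579, 0.816, -0.0], [0.002, -0.002, -1.0]]
wrist_force: [0.5, 0.2, -0.6]
width: 0.0653
```

```bash
python3 - <<'E'
from det import *
s=st();f=vision.grab_frame("wrist");cv2.imwrite("pics/w4.png",f["pixels"])
for o in detect(f,s): print(o)
print(spotter.find_in("motor1_center","side"),spotter.find_in("motor1_center","scene"))
E
```

```text
20.27 tcp [0.4884 0.1806 0.2828] x-axis [-0.8156  0.5786  0.0018] F [ 0.5392  0.1648 -0.5652] w 0.0653
('G', array([ 0.4431, -0.0443]), 54.77289581298828, (55, 52), (np.int32(95), np.int32(226)))
('G', array([ 0.4423, -0.1338]), 135.78354263305664, (35, 33), (np.int32(44), np.int32(262)))
('G', array([ 0.5078, -0.0614]), 94.87667560577393, (61, 25), (np.int32(117), np.int32(270)))
('G', array([ 0.4985, -0.1197]), 172.9822235107422, (36, 26), (np.int32(82), np.int32(287)))
[{'at': [0.6512, -0.0328, 0.0235], 'p': 0.62}, {'at': [0.5753, 0.1936, 0.0714], 'p': 0.32}] []
```

>>> carry_out([
  [70,0.1,-1,0.2,0,0,9.4],
  [70,0.1,-1,0.1,0,0,9.4],
  [70,0.1,-1,0.1,0,0,9.4],
  [70,0.1,-1,0,0,0,9.4],
  [70,1,-1,0,0,0,9.4],
  [70,1,-1,0,0,0,9.4],
  [70,1,-1,-0.2,0,0,9.4],
  [70,1,-1,-0.2,0,0,9.2],
  [70,1,-0.4,-1,0,0,0],
  [70,1,0,-1,0,0,0],
  [70,0.2,0,-1,0,0,0],
  [70,0,0,-1,0,0,0],
])

```text
clock: 21.92
tcp_pos: [0.6543, -0.0292, 0.1812]
tcp_rot: [[-0.77, -0.638, -0.001], [-0.638, 0.77, 0.0], [0.0, 0.001, -1.0]]
wrist_force: [-0.6, 0.0, 0.4]
width: 0.0701
```

```bash
python3 - <<'E'
from det import *
s=st();f=vision.grab_frame("wrist");cv2.imwrite("pics/w5.png",f["pixels"])
R=np.array(s["tcp_rot"]);print("tool y yaw",np.degrees(np.arctan2(R[1,1],R[0,1])),s["joint_pos"][5])
for o in detect(f,s,384): print(o)
E
```

```text
21.93 tcp [ 0.6543 -0.0292  0.1812] x-axis [-0.7699 -0.6381  0.0004] F [-0.5518  0.0374  0.4426] w 0.0701
tool y yaw 129.65113184109103 -2.47783106254675
('T', array([ 0.6718, -0.1433], dtype=float32), np.float32(137.66162), np.float32(0.010379164), (142, 106))
('G', array([ 0.6636, -0.1576]), 139.27559661865234, (44, 22), (np.int32(137), np.int32(87)))
('G', array([ 0.753, -0.201]), 48.420677185058594, (51, 48), (np.int32(39), np.int32(134)))
('G', array([ 0.6528, -0.0291]), 39.73051834106445, (38, 29), (np.int32(259), np.int32(169)))
('G', array([ 0.7952, -0.0548]), 12.599900245666504, (64, 18), (np.int32(148), np.int32(264)))
('G', array([ 0.8587, -0.104 ]), 179.99072265625, (52, 27), (np.int32(71), np.int32(272)))
('G', array([ 0.9204, -0.0369]), 133.82936096191406, (23, 19), (np.int32(95), np.int32(354)))
('G', array([0.7056, 0.2574]), 129.66820907592773, (41, 31), (np.int32(426), np.int32(373)))
```

View pics/w5.png

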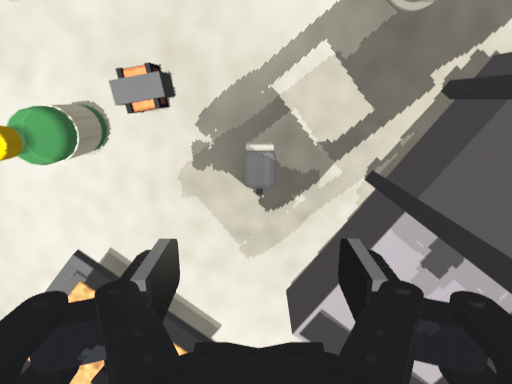

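>>> carry_out([
  [70,-0.04,0,-1,0,0,0],
  [70,0,0,-1,0,0,0],
  [70,0,0,-1,0,0,0],
  [70,0,0,-1,0,0,0],
  [70,0,0,-1,0,0,0],
  [70,0,0,-1,0,0,0],
  [70,0,0,-1,0,0,0],
  [70,0,0,-0.12,0,0,0],
  [15,0,0,0,0,0,0],
  [15,0,0,0,0,0,0],
  [15,0,0,0,0,0,0],
  [15,0,0,0,0,0,0],
])

```text
clock: 23.48
tcp_pos: [0.6544, -0.0294, 0.0067]
tcp_rot: [[-0.77, -0.638, 0.003], [-0.638, 0.77, -0.001], [-0.002, -0.002, -1.0]]
wrist_force: [0.4, 0.6, 6.5]
width: 0.0286
```

>>> carry_out([
  [15,0,0,0.7,0,0,0],
  [15,0,0,1,0,0,0],
  [15,0,0,1,0,0,0],
  [15,0,0,1,0,0,0],
  [15,0,0,1,0,0,0],
  [15,-0.5,0,1,0,0,0],
  [15,-0.5,0,1,0,0,0],
  [15,-0.5,0,1,0,0,0],
  [15,-0.5,0,1,0,0,0],
  [15,-0.5,0,1,0,0,0],
  [15,-0.5,0,1,0,0,0],
  [15,-0.5,0,1,0,0,0],
])

```text
clock: 24.98
tcp_pos: [0.5645, -0.0289, 0.2989]
tcp_rot: [[-0.77, -0.638, -0.0], [-0.638, 0.77, 0.0], [0.0, 0.0, -1.0]]
wrist_force: [0.1, 0.3, -1.2]
width: 0.0288
```

>>> carry_out([
  [15,-0.07,0.94,0.1,0,0,-5],
  [15,-0.07,0.94,0,0,0,-5],
  [15,-0.07,0.94,0,0,0,-5],
  [15,-0.07,0.94,0,0,0,-5],
  [15,-0.07,0.94,0,0,0,-5],
  [15,-0.07,0.94,0,0,0,-5],
  [15,-0.07,0.94,-0.7,0,0,-5],
  [15,0,0,-0.7,0,0,0],
  [65,0,0,0,0,0,0],
  [65,0,0,0,0,0,0],
  [65,0,0,0,0,0,0],
  [65,0,0,0.8,0,0,0],
])

```text
clock: 26.48
tcp_pos: [0.5526, 0.135, 0.2846]
tcp_rot: [[-0.997, -0.081, -0.003], [-0.081, 0.997, -0.0], [0.003, 0.0, -1.0]]
wrist_force: [0.3, -0.1, -0.6]
width: 0.0653
```

>>> carry_out([
  [70,0,-1,0.1,0,0,-3.75],
  [70,0,-1,0.1,0,0,-3.75],
  [70,0,-1,0.1,0,0,-3.75],
  [70,0,-1,0.1,0,0,-3.75],
  [70,0.6,-1,-0.3,0,0,-3.75],
  [70,0.6,-1,-0.3,0,0,-3.75],
  [70,0.6,-1,-0.3,0,0,-3.75],
  [70,0.6,-1,-0.3,0,0,-3.75],
  [70,0.6,-1,-0.3,0,0,-3.75],
  [70,0.6,-1,-0.3,0,0,-3.75],
  [70,0.6,-1,-0.3,0,0,-3.75],
  [70,0.26,-0.5,-1,0,0,-3.75],
])

```text
clock: 27.98
tcp_pos: [0.6673, -0.1551, 0.2184]
tcp_rot: [[-0.759, 0.651, 0.005], [0.651, 0.759, -0.002], [-0.005, 0.001, -1.0]]
wrist_force: [-0.2, 0.1, -0.3]
width: 0.0699
```

```bash
python3 - <<'E'
from det import *
s=st();f=vision.grab_frame("wrist");cv2.imwrite("pics/w6.png",f["pixels"])
R=np.array(s["tcp_rot"]);print("tool y yaw",np.degrees(np.arctan2(R[1,1],R[0,1])))
for o in detect(f,s,384): print(o)
for c in ["scene","side"]:
    g=vision.grab_frame(c);print([(x["p"],x["at"]) for x in spotter.find_in("glue_bottle",c)])
    b,gg,r=[g["pixels"][...,i].astype(int) for i in range(3)]
    m=((r>180)&(gg>130)&(b<80)).astype(np.uint8);n,l,t,cc=cv2.connectedComponentsWithStats(m)
    for i in range(1,n):
        if 15<t[i,4]<300: print(c,"cap",cc[i],t[i,4],ray(g,*cc[i],.115))
E
```

```text
27.98 tcp [ 0.6673 -0.1551  0.2184] x-axis [-0.759   0.6511 -0.0048] F [-0.1743  0.0591 -0.3147] w 0.0699
tool y yaw 49.37548600771199
('G', array([ 0.7462, -0.1921]), 57.78032684326172, (49, 39), (np.int32(279), np.int32(239)))
('G', array([ 0.833 , -0.1332]), 165.8193130493164, (73, 20), (np.int32(368), np.int32(264)))
('G', array([ 0.8653, -0.1068]), 0.8006871342658997, (62, 25), (np.int32(402), np.int32(266)))
[(0.85, [0.7371, -0.1946, 0.0636]), (0.55, [0.6386, -0.3134, 0.0509])]
scene cap [278.5854 269.7561] 41 [ 0.7286 -0.1776  0.115 ]
scene cap [ 41.7547 379.0283] 106 [ 0.5326 -0.6204  0.115 ]
scene cap [249.5417 382.0833] 24 [ 0.8286 -0.4292  0.115 ]
[(0.87, [0.7378, -0.173, 0.0746]), (0.6, [0.6309, 0.1842, 0.2541])]
side cap [ 20.4386 102.4211] 57 [ 0.6717 -1.0152  0.115 ]
side cap [ 17.0962 111.0385] 52 [ 0.7075 -0.988   0.115 ]
side cap [  2.9844 115.6406] 64 [ 0.7497 -1.011   0.115 ]
side cap [191.1379 218.8276] 29 [ 0.7257 -0.1826  0.115 ]
side cap [214.1707 290.2012] 164 [0.8632 0.0001 0.115 ]
side cap [192.3605 291.9252] 147 [ 0.8973 -0.0451  0.115 ]
side cap [227.9412 290.2941] 34 [0.8442 0.0305 0.115 ]
side cap [209.5825 308.1553] 103 [0.9073 0.0177 0.115 ]
side cap [219.75   317.1667] 24 [0.9118 0.0525 0.115 ]
```

View pics/w6.png

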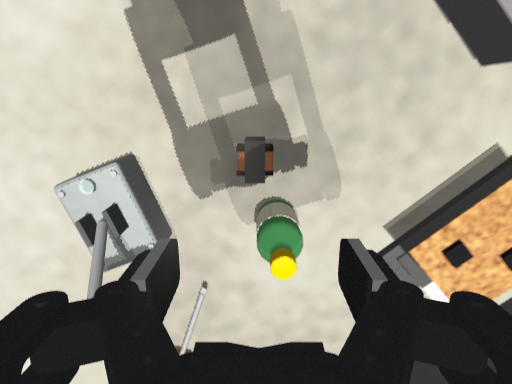

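```bash
python3 - <<'E'
from det import *
s=st();f=vision.grab_frame("wrist")
print("core",ray(f,256,160,.036,s),"coil L/R",ray(f,241,160,.029,s),ray(f,269,160,.029,s))
p=np.mean([ray(f,241,160,.029,s),ray(f,269,160,.029,s)],0);t=np.array([-.76,.65,0]);q=p+.004*t;q[2]=.008
print("target",q,"units",(q-s["tcp_pos"])/.025)
E
```

```text
28.23 tcp [ 0.665  -0.152   0.2178] x-axis [-0.7625  0.647   0.0003] F [0.979  0.7967 0.6158] w 0.0698
core [ 0.6571 -0.1478  0.036 ] coil L/R [ 0.6484 -0.1601  0.029 ] [ 0.6664 -0.1388  0.029 ]
target [ 0.6544 -0.1468  0.008 ] units [-0.4236  0.2073 -8.3933]
```

>>> carry_out([
  [70,-0.25,0.15,-0.5,-6.5,-7.6,0],
  [70,0,0,-1,0,0,0],
  [70,0,0,-1,0,0,0],
  [70,0,0,-1,0,0,0],
  [70,0,0,-1,0,0,0],
  [70,0,0,-1,0,0,0],
  [70,0,0,-1,0,0,0],
  [70,0,0,-1,0,0,0],
  [70,0,0,-0.85,0,0,0],
  [20,0,0,0,0,0,0],
  [20,0,0,0,0,0,0],
  [20,0,0,0,0,0,0],
])

```text
clock: 29.78
tcp_pos: [0.6595, -0.1486, 0.0102]
tcp_rot: [[-0.75, 0.647, 0.134], [0.637, 0.762, -0.114], [-0.176, 0.0, -0.984]]
wrist_force: [0.0, -0.3, -1.5]
width: 0.0347
```

>>> carry_out([
  [20,0,0,0,0,0,0],
  [20,-0.1,0.1,0.6,0,0,0],
  [20,0,0,1,0,0,0],
  [20,0,0,1,0,0,0],
  [20,0,0,1,0,0,0],
  [20,0,0,1,0,0,0],
  [20,0,0,1,0,0,0],
  [20,0,0,1,0,0,0],
  [20,0,0,1,6.5,7.6,0],
  [20,0,0,1,0,0,0],
  [20,-0.5,0.5,1,0,0,0],
  [20,-0.5,1,1,0,0,0],
])

```text
clock: 31.28
tcp_pos: [0.6304, -0.1089, 0.2738]
tcp_rot: [[-0.761, 0.649, 0.006], [0.649, 0.761, -0.006], [-0.008, -0.001, -1.0]]
wrist_force: [0.7, 0.5, -1.1]
width: 0.0346
```

>>> carry_out([
  [20,-0.42,1,0.6,0,0,0],
  [20,-0.42,1,0.5,0,0,0],
  [20,-0.42,1,0,0,0,0],
  [20,-0.42,1,0,0,0,0],
  [20,-0.42,1,0,0,0,0],
  [20,-0.42,1,0,0,0,0],
  [20,-0.42,1,0,0,0,0],
  [20,-0.42,1,0,0,0,0],
  [20,-0.42,1,0,0,0,0],
  [20,-0.42,1,0,0,0,0],
  [20,-0.42,1,0,0,0,0],
  [20,-0.42,1,0,0,0,0],
])

```text
clock: 32.78
tcp_pos: [0.5034, 0.193, 0.2989]
tcp_rot: [[-0.762, 0.647, 0.003], [0.647, 0.762, -0.006], [-0.006, -0.002, -1.0]]
wrist_force: [-0.3, -0.5, -1.5]
width: 0.0345
```

>>> carry_out([
  [20,-0.37,0.7,0,0,0,0],
  [20,-0.37,0.7,0,0,0,0],
  [20,0,0,-0.8,0,0,0],
  [20,0,0,-0.7,0,0,0],
  [65,0,0,0,0,0,0],
  [65,0,0,0,0,0,0],
  [65,0,0,0,0,0,0],
  [65,0,0,0.8,0,0,0],
])

```text
clock: 33.78
tcp_pos: [0.486, 0.2262, 0.2821]
tcp_rot: [[-0.762, 0.648, 0.003], [0.648, 0.762, -0.006], [-0.006, -0.003, -1.0]]
wrist_force: [-0.2, -0.6, 0.1]
width: 0.0652
```

```bash
python3 - <<'E'
from h import *
s=st();f=vision.grab_frame("wrist");g=vision.grab_frame("side");h=vision.grab_frame("scene")
im=np.zeros((384,800,3),np.uint8);im[:,:512]=f["pixels"];im[:192,512:]=cv2.resize(g["pixels"][150:246,280:424],(288,192),interpolation=2)
im[192:,512:]=cv2.resize(g["pixels"][120:248,140:332],(288,192),interpolation=2)
cv2.imwrite("pics/w7.png",im)
E
```

```text
33.77 tcp [0.486  0.2262 0.2821] x-axis [-0.7616  0.648  -0.0063] F [-0.2424 -0.6284  0.0692] w 0.0652
```

View pics/w7.png

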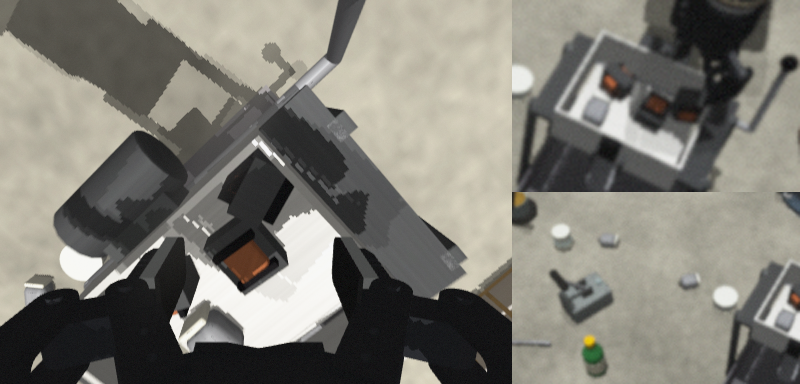

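>>> carry_out([
  [70,-0.12,-1,0.3,0,0,-0.5],
  [70,-0.12,-1,0.1,0,0,-0.5],
  [70,-0.12,-1,0,0,0,-0.5],
  [70,-0.12,-1,0,0,0,-0.5],
  [70,-0.12,-1,0,0,0,-0.5],
  [70,-0.12,-1,0,0,0,-0.5],
  [70,-0.12,-1,0,0,0,-0.5],
  [70,-0.12,-1,0,0,0,-0.5],
  [70,-0.12,-1,0,0,0,-0.5],
  [70,-0.12,-1,-0.3,0,0,-0.5],
  [70,-0.12,-1,-0.5,0,0,-0.5],
  [70,-0.12,-1,-0.5,0,0,-0.5],
])

```text
clock: 35.42
tcp_pos: [0.4503, -0.0743, 0.2593]
tcp_rot: [[-0.69, 0.724, 0.005], [0.724, 0.69, -0.006], [-0.008, -0.001, -1.0]]
wrist_force: [-0.3, -0.7, 0.2]
width: 0.0702
```

>>> carry_out([
  [70,-0.1,-0.8,-1,0,0,0],
  [70,-0.1,-0.8,-0.9,0,0,0],
  [70,-0.1,-0.8,-0.9,0,0,0],
  [70,0,0,0,0,0,0],
])

```text
clock: 35.92
tcp_pos: [0.442, -0.1339, 0.1885]
tcp_rot: [[-0.688, 0.726, 0.001], [0.726, 0.688, -0.004], [-0.004, -0.002, -1.0]]
wrist_force: [0.8, 1.6, 0.4]
width: 0.0703
```

```bash
python3 det.py; python3 -c "
from h import *
f=vision.grab_frame('wrist');cv2.imwrite('pics/w8.png',f['pixels'])"
```

```text
35.92 tcp [ 0.442  -0.1339  0.1885] x-axis [-0.6881  0.7256 -0.0039] F [0.84   1.6232 0.3778] w 0.0703
tool y yaw 43.483563094266856
G [ 0.4448 -0.0315] 43.6 (56, 56) (np.int32(340), np.int32(89))
G [ 0.4403 -0.1332] 133.6 (34, 29) (np.int32(257), np.int32(168))
G [ 0.4269 -0.2803] 106.4 (67, 18) (np.int32(148), np.int32(263))
```

View pics/w8.png

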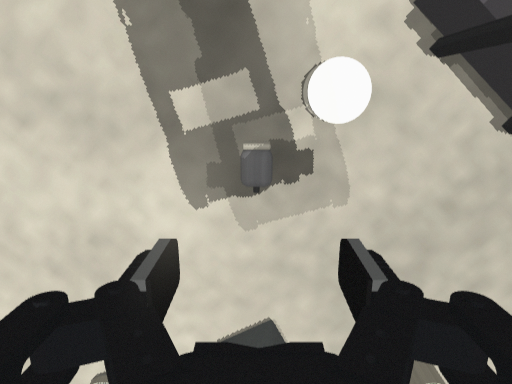

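>>> carry_out([
  [70,0,0,-1,0,0,0],
  [70,0,0,-1,0,0,0],
  [70,0,0,-1,0,0,0],
  [70,0,0,-1,0,0,0],
  [70,0,0,-1,0,0,0],
  [70,0,0,-1,0,0,0],
  [70,0,0,-1,0,0,0],
  [70,0,0,-0.25,0,0,0],
  [15,0,0,0,0,0,0],
  [15,0,0,0,0,0,0],
  [15,0,0,0,0,0,0],
  [15,0,0,0,0,0,0],
])

```text
clock: 37.52
tcp_pos: [0.4439, -0.1338, 0.01]
tcp_rot: [[-0.69, 0.724, 0.007], [0.724, 0.69, -0.007], [-0.01, 0.0, -1.0]]
wrist_force: [0.0, 0.8, 6.4]
width: 0.0286
```

>>> carry_out([
  [15,0,0,0.7,0,0,0],
  [15,0,0,1,0,0,0],
  [15,0,0,1,0,0,0],
  [15,0.4,0.4,1,0,0,0],
  [15,0.4,0.5,1,0,0,0],
  [15,0.4,0.5,1,0,0,0],
  [15,0.4,0.5,1,0,0,0],
  [15,0.4,0.5,1,0,0,0],
  [15,0.4,0.5,1,0,0,0],
  [15,0.4,0.5,1,0,0,0],
  [15,0.4,0.5,1,0,0,0],
  [15,0.4,0.5,1,0,0,0],
])

```text
clock: 39.02
tcp_pos: [0.5327, -0.0229, 0.3023]
tcp_rot: [[-0.69, 0.724, 0.005], [0.724, 0.69, -0.006], [-0.008, -0.001, -1.0]]
wrist_force: [-0.6, 0.6, -1.5]
width: 0.0283
```

>>> carry_out([
  [15,0.07,0.98,0,0,0,0],
  [15,0.07,0.98,0,0,0,0],
  [15,0.07,0.98,0,0,0,0],
  [15,0.07,0.98,0,0,0,0],
  [15,0.07,0.98,0,0,0,0],
  [15,0.07,0.98,0,0,0,0],
  [15,0.07,0.98,0,0,0,0],
  [15,0.07,0.98,0,0,0,0],
  [15,0.07,0.98,0,0,0,0],
  [15,0.07,0.98,0,0,0,0],
  [15,0,0,-0.8,0,0,0],
  [15,0,0,-0.8,0,0,0],
])

```text
clock: 40.52
tcp_pos: [0.55, 0.2218, 0.2611]
tcp_rot: [[-0.691, 0.723, 0.005], [0.723, 0.691, -0.006], [-0.008, -0.0, -1.0]]
wrist_force: [-0.7, -0.0, -1.6]
width: 0.0287
```

>>> carry_out([
  [60,0,0,0,0,0,0],
  [60,0,0,0,0,0,0],
  [60,0,0,0,0,0,0],
  [60,0,0,1,0,0,0],
  [70,-0.3,-1,0.3,0,0,-1.7],
  [70,-0.3,-1,0,0,0,-1.7],
  [70,-0.3,-1,0,0,0,-1.7],
  [70,-0.3,-1,0,0,0,-1.7],
  [70,-0.3,-1,0,0,0,-1.7],
  [70,-0.3,-1,0,0,0,-1.7],
  [70,-0.3,-1,0,0,0,-1.7],
  [70,-0.3,-1,0,0,0,-1.7],
])

```text
clock: 42.02
tcp_pos: [0.4908, 0.0205, 0.2947]
tcp_rot: [[-0.499, 0.866, 0.005], [0.866, 0.5, -0.007], [-0.009, 0.001, -1.0]]
wrist_force: [-0.1, 0.4, -0.2]
width: 0.0702
```

>>> carry_out([
  [70,-0.12,-0.97,-0.1,0,0,-0.4],
  [70,-0.12,-0.97,-0.1,0,0,-0.4],
  [70,-0.12,-0.97,-0.1,0,0,-0.4],
  [70,-0.12,-0.97,-0.1,0,0,-0.4],
  [70,-0.12,-0.97,-0.1,0,0,-0.4],
  [70,-0.12,-0.97,-0.1,0,0,-0.4],
  [70,-0.12,-0.97,-0.1,0,0,-0.4],
  [70,-0.12,-0.97,-0.1,0,0,-0.4],
  [70,-0.12,-0.97,-0.1,0,0,-0.4],
  [70,-0.12,-0.97,-0.1,0,0,-0.4],
  [70,-0.12,-0.97,-0.1,0,0,-0.4],
  [70,-0.12,-0.97,-0.1,0,0,-0.4],
])

```text
clock: 43.52
tcp_pos: [0.4549, -0.2708, 0.2646]
tcp_rot: [[-0.426, 0.905, 0.004], [0.905, 0.426, -0.009], [-0.01, 0.0, -1.0]]
wrist_force: [-0.9, -0.5, 0.0]
width: 0.0701
```

>>> carry_out([
  [70,-0.12,-0.97,-0.7,0,0,0],
  [70,-0.12,-0.97,-0.8,0,0,0],
  [70,-0.12,-0.97,-0.8,0,0,0],
  [70,-0.12,-0.97,-0.8,0,0,0],
  [70,0,0,0,0,0,0],
])

```text
clock: 44.15
tcp_pos: [0.4421, -0.3678, 0.1855]
tcp_rot: [[-0.424, 0.906, 0.002], [0.906, 0.424, -0.006], [-0.007, -0.001, -1.0]]
wrist_force: [-0.5, 0.5, 0.5]
width: 0.07
```

```bash
python3 det.py; python3 -c "
from h import *
f=vision.grab_frame('wrist');cv2.imwrite('pics/w9.png',f['pixels'])"
```

```text
44.15 tcp [ 0.4421 -0.3678  0.1855] x-axis [-0.424   0.9056 -0.0067] F [-0.4972  0.4996  0.4865] w 0.07
tool y yaw 25.089969541301357
G [ 0.4419 -0.3653] 114.5 (35, 30) (np.int32(258), np.int32(168))
G [ 0.3821 -0.5005] 88.0 (67, 18) (np.int32(148), np.int32(263))
G [ 0.4929 -0.4435] 32.5 (40, 18) (np.int32(271), np.int32(258))
G [ 0.5091 -0.468 ] 25.2 (44, 34) (np.int32(275), np.int32(285))
```

>>> carry_out([
  [70,0,0.08,-1,0,0,0],
  [70,0,0,-1,0,0,0],
  [70,0,0,-1,0,0,0],
  [70,0,0,-1,0,0,0],
  [70,0,0,-1,0,0,0],
  [70,0,0,-1,0,0,0],
  [70,0,0,-1,0,0,0],
  [70,0,0,-0.1,0,0,0],
  [15,0,0,0,0,0,0],
  [15,0,0,0,0,0,0],
  [15,0,0,0,0,0,0],
  [15,0,0,0,0,0,0],
])

```text
clock: 45.75
tcp_pos: [0.4435, -0.3653, 0.0104]
tcp_rot: [[-0.426, 0.905, 0.005], [0.905, 0.426, -0.01], [-0.011, 0.0, -1.0]]
wrist_force: [-0.0, 1.5, 6.0]
width: 0.0282
```

>>> carry_out([
  [15,0,0,0.7,0,0,0],
  [15,0,0,1,0,0,0],
  [15,0,0,1,0,0,0],
  [15,0.3,0.6,1,0,0,0],
  [15,0.3,0.9,1,0,0,0],
  [15,0.3,1,1,0,0,0],
  [15,0.3,1,1,0,0,0],
  [15,0.3,1,1,0,0,0],
  [15,0.3,1,1,0,0,0],
  [15,0.3,1,1,0,0,0],
  [15,0.3,1,1,0,0,0],
  [15,0.3,1,1,0,0,0],
])

```text
clock: 47.25
tcp_pos: [0.5097, -0.1509, 0.3031]
tcp_rot: [[-0.426, 0.905, 0.003], [0.905, 0.426, -0.008], [-0.008, -0.0, -1.0]]
wrist_force: [-0.2, 0.1, -0.3]
width: 0.0283
```

>>> carry_out([
  [15,0.1,1,0,0,0,5],
  [15,0.1,1,0,0,0,5],
  [15,0.1,1,0,0,0,5],
  [15,0.1,1,0,0,0,5],
  [15,0.1,1,0,0,0,5],
  [15,0.1,1,0,0,0,5],
  [15,0.1,1,0,0,0,5],
  [15,0.1,1,0,0,0,5],
  [15,0.1,1,0,0,0,5],
  [15,0.1,1,0,0,0,5],
  [15,0.1,1,0,0,0,5],
  [15,0.1,1,0,0,0,5],
])

```text
clock: 48.75
tcp_pos: [0.5395, 0.1487, 0.3022]
tcp_rot: [[-0.997, 0.08, 0.008], [0.08, 0.997, -0.001], [-0.008, -0.001, -1.0]]
wrist_force: [0.1, 0.3, -0.1]
width: 0.0281
```

>>> carry_out([
  [15,0,0.6,0,0,0,0],
  [15,0,0.6,0,0,0,0],
  [15,0,0,-0.8,0,0,0],
  [15,0,0,-0.8,0,0,0],
  [15,0,0,0,0,0,0],
  [60,0,0,0,0,0,0],
  [60,0,0,0,0,0,0],
  [60,0,0,0,0,0,0],
  [60,0,0,1,0,0,0],
  [60,0,0,1,0,0,0],
  [60,0,0,1,0,0,0],
  [60,0,0,1,0,0,0],
])

```text
clock: 50.25
tcp_pos: [0.5401, 0.178, 0.3625]
tcp_rot: [[-0.996, 0.083, 0.008], [0.083, 0.997, -0.001], [-0.008, -0.001, -1.0]]
wrist_force: [0.2, 1.3, -0.3]
width: 0.06
```

```bash
python3 - <<'E'
from h import *
s=st();f=vision.grab_frame("wrist");g=vision.grab_frame("side");h=vision.grab_frame("scene")
im=np.zeros((384,800,3),np.uint8);im[:,:512]=f["pixels"];im[:192,512:]=cv2.resize(g["pixels"][150:246,280:424],(288,192),interpolation=2)
im[192:,512:]=cv2.resize(h["pixels"][110:206,230:374],(288,192),interpolation=2)
cv2.imwrite("pics/w10.png",im)
E
```

```text
50.25 tcp [0.5401 0.178  0.3625] x-axis [-0.9965  0.0833 -0.0084] F [ 0.2071  1.3149 -0.2905] w 0.06
```

View pics/w10.png

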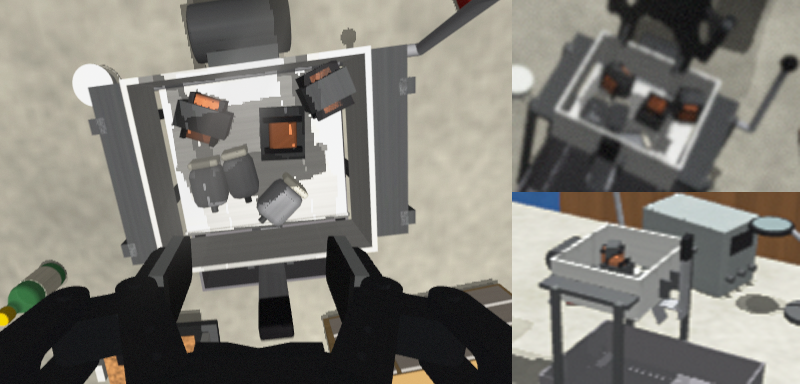

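```bash
python3 - <<'E'
from h import *
s=st();f=vision.grab_frame("wrist")
for x in (.590,.5975,.6095,.615): print(x,proj(f,[x,.185,.307],s))
print(proj(f,[.5975,.173,.307],s),proj(f,[.5975,.197,.307],s), proj(f,[.5975,.185,.271],s))
im=f["pixels"];print(im[255:350:4,277].sum(1));print(im[325,245:310:3].sum(1))
E
```

```text
50.4 tcp [0.5409 0.1781 0.3627] x-axis [-0.9965  0.0832 -0.0115] F [-0.2203 -0.49   -0.5233] w 0.0598
0.59 [274.5948 278.159 ]
0.5975 [275.3678 288.155 ]
0.6095 [276.5753 303.7709]
0.615 [277.1171 310.7775]
[257.3844 289.4571] [293.3937 286.8498] [273.1003 262.1995]
[467 628 198 205 200 196 201 196 196 200  26  26  27  46  46  24  42  76
  96  98 152 572 574  53]
[545 548 555 559 569  84  87  89  90  92  98 107  94 105 101 110 544 569
 574 589 597 592]
```

>>> carry_out([
  [0,0.2,0.2,-0.7,0,0,3.5],
  [0,0.2,0.08,-0.7,0,0,3.5],
  [0,0.2,0,-0.7,0,0,0],
  [0,0,0,-0.7,0,0,0],
  [0,0,0,-0.6,0,0,0],
])

```text
clock: 51.08
tcp_pos: [0.5546, 0.1847, 0.2742]
tcp_rot: [[-0.999, -0.038, 0.005], [-0.038, 0.999, -0.001], [-0.005, -0.001, -1.0]]
wrist_force: [-0.3, -0.2, -0.1]
width: 0.0004
```

>>> carry_out([
  [0,0.4,0.02,0,0,0,0],
  [0,0.4,0.02,0,0,0,0],
  [0,0.4,0.02,0,0,0,0],
  [0,0.2,0,0,0,0,0],
  [0,0.2,0,0,0,0,0],
])

```text
clock: 51.7
tcp_pos: [0.5956, 0.1865, 0.2764]
tcp_rot: [[-0.999, -0.039, 0.008], [-0.039, 0.999, -0.0], [-0.008, -0.001, -1.0]]
wrist_force: [-0.1, -0.2, -0.6]
width: -0.0001
```

>>> carry_out([
  [0,0.2,0,0,0,0,0],
  [0,0.2,0,0,0,0,0],
  [0,0,0,0,0,0,0],
])

```text
clock: 52.08
tcp_pos: [0.6055, 0.1864, 0.2761]
tcp_rot: [[-0.999, -0.039, 0.008], [-0.039, 0.999, -0.0], [-0.008, -0.001, -1.0]]
wrist_force: [-0.4, -0.2, 0.4]
width: 0.0001
```

```bash
python3 - <<'E'
from h import *
f=vision.grab_frame("wrist");g=vision.grab_frame("side");h=vision.grab_frame("scene")
im=np.zeros((600,800,3),np.uint8);im[:300,:400]=cv2.resize(f["pixels"],(400,300))
im[:300,400:]=cv2.resize(g["pixels"][190:265,290:390],(400,300),interpolation=2)
im[300:,:400]=cv2.resize(h["pixels"][110:185,260:360],(400,300),interpolation=2)
cv2.imwrite("pics/w11.png",im)
for n,P in [("tcp",[.6055,.1865,.276]),("tab",[.6035,.185,.29])]: print(n,proj(g,P),proj(h,P))
E
```

```text
tcp [332.8608 220.1554] [309.133  139.2039]
tab [333.664  216.3518] [308.5128 134.7554]
```

View pics/w11.png

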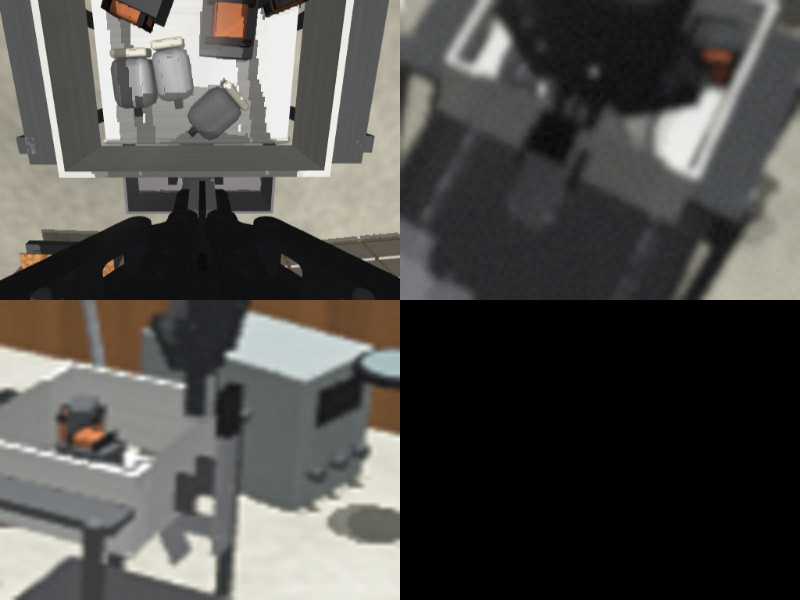

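>>> carry_out([
  [0,0.2,0,0,0,0,0],
  [0,0.2,0,0,0,0,0],
  [0,0,0,0,0,0,0],
])

```text
clock: 52.6
tcp_pos: [0.6146, 0.1866, 0.2761]
tcp_rot: [[-0.999, -0.039, 0.006], [-0.039, 0.999, -0.0], [-0.006, -0.0, -1.0]]
wrist_force: [-3.1, -0.0, 1.5]
width: -0.0
```

>>> carry_out([
  [0,0.2,0,0,0,0,0],
  [0,0,0,0,0,0,0],
])

```text
clock: 52.85
tcp_pos: [0.6201, 0.1868, 0.2761]
tcp_rot: [[-0.999, -0.039, 0.007], [-0.039, 0.999, 0.0], [-0.007, -0.0, -1.0]]
wrist_force: [-1.9, 0.8, 1.8]
width: 0.0002
```

>>> carry_out([
  [0,0.2,0,0,0,0,0],
  [0,0.2,0,0,0,0,0],
  [0,0,0,0,0,0,0],
  [0,0,0,0,0,0,0],
  [0,0,0,0,0,0,0],
])

```text
clock: 53.48
tcp_pos: [0.6299, 0.1866, 0.276]
tcp_rot: [[-0.999, -0.039, 0.007], [-0.039, 0.999, -0.0], [-0.007, -0.0, -1.0]]
wrist_force: [-4.2, 2.3, -0.3]
width: -0.0003
```

```bash
python3 - <<'E'
from h import *
f=vision.grab_frame("wrist");g=vision.grab_frame("side");h=vision.grab_frame("scene")
im=np.zeros((600,800,3),np.uint8);im[:300,:400]=cv2.resize(f["pixels"],(400,300))
im[:300,400:]=cv2.resize(g["pixels"][160:310,240:440],(400,300),interpolation=2)
im[300:,:400]=cv2.resize(h["pixels"][90:240,220:420],(400,300),interpolation=2)
cv2.imwrite("pics/w12.png",im)
print(spotter.find_in("reset_knob","side"),spotter.find_in("reset_knob","scene"))
print(f["pixels"][:150,180:330].mean((0,1)))
E
```

```text
[{'at': [0.4725, 0.2389, 0.1728], 'p': 0.92}, {'at': [0.6193, 0.2652, 0.0303], 'p': 0.6}] [{'at': [0.5075, 0.1455, 0.1291], 'p': 0.71}]
[155.6601 157.9266 161.3902]
```

View pics/w12.png

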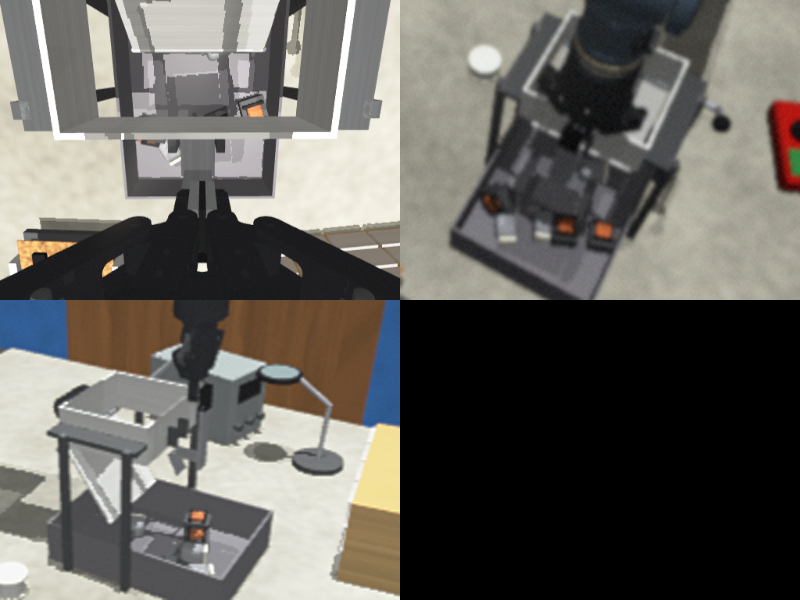

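>>> carry_out([
  [0,-0.6,0,0,0,0,0],
  [0,-0.2,0,0.8,0,0,0],
  [0,0,0,1,0,0,0],
  [0,0,0,1,0,0,0],
  [0,0,0.95,0.3,0,0,0],
  [0,0,0.95,0,0,0,0],
  [0,0,0.95,0,0,0,0],
  [0,0,0.95,0,0,0,0],
  [0,0,0.95,0,0,0,0],
  [0,-0.4,0.95,0,0,0,0],
])

```text
clock: 54.98
tcp_pos: [0.6004, 0.3308, 0.3529]
tcp_rot: [[-0.999, -0.039, 0.007], [-0.039, 0.999, -0.001], [-0.007, -0.001, -1.0]]
wrist_force: [-1.4, -0.2, 1.3]
width: 0.0
```

```bash
python3 - <<'E'
from h import *
s=st();g=vision.grab_frame("side");h=vision.grab_frame("scene");f=vision.grab_frame("wrist")
print("knob",ray(g,400.5,221.5,.29),proj(g,[.529,.328,.29]),proj(h,[.529,.328,.29]),proj(f,[.529,.328,.29],s))
a=cv2.resize(f["pixels"],(512,384));im=np.zeros((600,800,3),np.uint8);im[:384,:512]=a
im[384:,:288]=cv2.resize(g["pixels"][180:324,260:452],(288,216),interpolation=2)
im[384:,288:576]=cv2.resize(h["pixels"][90:234,220:412],(288,216),interpolation=2)
cv2.imwrite("pics/w13.png",im)
for c in ["side","scene"]:
  for n in ["transformer1_center","motor1_center"]:
    print(c,n,[(x["p"],np.round(x["at"],3).tolist()) for x in spotter.find_in(n,c)])
E
```

```text
54.98 tcp [0.6004 0.3308 0.3529] x-axis [-0.9992 -0.039  -0.0074] F [-1.3676 -0.2421  1.2821] w 0.0
knob [0.5311 0.3255 0.29  ] [401.8305 221.3484] [308.8709 115.8369] [258.3508  88.7252]
side transformer1_center [(0.47, [0.652, 0.109, 0.041])]
side motor1_center []
scene transformer1_center [(0.65, [0.651, 0.175, 0.028])]
scene motor1_center [(0.41, [0.68, 0.142, 0.032])]
```

View pics/w13.png

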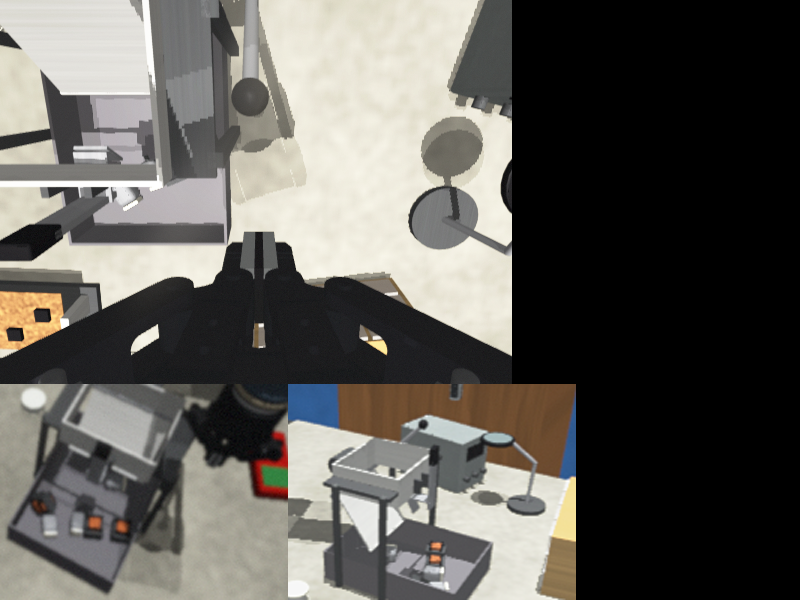

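>>> carry_out([
  [0,0,-0.25,-0.8,0,0,0],
  [0,0,0,-0.8,0,0,0],
  [0,0,0,-0.8,0,0,0],
  [0,0,0,-0.75,0,0,0],
  [0,-0.5,0,0,0,0,0],
  [0,-0.5,0,0,0,0,0],
  [0,-0.5,0,0.1,0,0,0],
  [0,-0.4,-0.02,0.15,0,0,0],
  [0,-0.4,-0.02,0.15,0,0,0],
  [0,-0.4,-0.02,0.1,0,0,0],
  [0,-0.4,-0.02,0.1,0,0,0],
  [0,-0.4,-0.02,0.1,0,0,0],
])

```text
clock: 56.82
tcp_pos: [0.5114, 0.32, 0.2922]
tcp_rot: [[-0.999, -0.039, 0.006], [-0.039, 0.999, -0.001], [-0.006, -0.001, -1.0]]
wrist_force: [0.9, -0.6, 1.2]
width: 0.0002
```

>>> carry_out([
  [0,-0.4,-0.02,0,0,0,0],
  [0,-0.4,-0.02,0,0,0,0],
])

```text
clock: 57.08
tcp_pos: [0.4916, 0.3191, 0.2921]
tcp_rot: [[-0.999, -0.039, 0.007], [-0.039, 0.999, -0.001], [-0.006, -0.001, -1.0]]
wrist_force: [1.3, -0.2, 0.5]
width: 0.0001
```

```bash
python3 - <<'E'
from h import *
s=st();g=vision.grab_frame("scene")
# dark-blob search for the knob around its possible positions in scene view
im=g["pixels"].sum(2)
for th in (0.95,.7,.5,.3,.1,0):
    a=.2-th # lean to -x
    x=-.072-.125*np.sin(a);z=.198+.125*np.cos(a)
    c,sn=np.cos(.05),np.sin(.05);P=[.5235+c*x-sn*.146,.179+sn*x+c*.146,z]
    u,v=proj(g,P);print(th,np.round(P,3),np.round([u,v],1),im[int(v)-1:int(v)+2,int(u)-1:int(u)+2].mean())
f=vision.grab_frame("wrist");cv2.imwrite("pics/w14.png",f["pixels"]);cv2.imwrite("pics/s14.png",g["pixels"])
E
```

```text
57.08 tcp [0.4916 0.3191 0.2921] x-axis [-0.9992 -0.039  -0.0065] F [ 1.2912 -0.2485  0.5293] w 0.0001
0.95 [0.529 0.325 0.289] [308.6 116.2] 616.6666666666666
0.7 [0.504 0.324 0.308] [301.8 109.6] 293.0
0.5 [0.481 0.323 0.317] [295.6 105.7] 119.11111111111111
0.3 [0.457 0.322 0.322] [289.1 103.2] 214.22222222222223
0.1 [0.432 0.321 0.322] [282.5 102.1] 224.44444444444446
0 [0.419 0.32  0.321] [279.2 102.1] 219.66666666666666
```

>>> carry_out([
  [0,-0.3,-0.02,0.05,0,0,0],
  [0,-0.3,-0.02,0.05,0,0,0],
  [0,-0.3,-0.02,0.05,0,0,0],
  [0,-0.3,-0.02,0,0,0,0],
  [0,-0.3,-0.02,0,0,0,0],
  [0,0,0,0,0,0,0],
])

```text
clock: 57.92
tcp_pos: [0.4567, 0.3171, 0.2967]
tcp_rot: [[-0.999, -0.039, 0.013], [-0.039, 0.999, 0.001], [-0.013, 0.001, -1.0]]
wrist_force: [5.3, 1.4, -0.9]
width: -0.0002
```

>>> carry_out([
  [0,-0.2,0,0,0,0,0],
  [0,-0.2,0,0,0,0,0],
  [0,0,0,0,0,0,0],
])

```text
clock: 58.3
tcp_pos: [0.444, 0.3163, 0.296]
tcp_rot: [[-0.999, -0.039, 0.005], [-0.039, 0.999, -0.001], [-0.005, -0.001, -1.0]]
wrist_force: [-0.0, -0.5, 0.1]
width: -0.0001
```

>>> carry_out([
  [0,-0.15,0,0,0,0,0],
  [0,-0.1,0,0,0,0,0],
  [0,0,0,0,0,0,0],
])

```text
clock: 58.68
tcp_pos: [0.4389, 0.3166, 0.2962]
tcp_rot: [[-0.999, -0.039, 0.008], [-0.039, 0.999, -0.001], [-0.008, -0.001, -1.0]]
wrist_force: [2.3, -0.8, -0.2]
width: -0.0001
```

```bash
python3 - <<'E'
from h import *
s=st();g=vision.grab_frame("scene");h=vision.grab_frame("side");f=vision.grab_frame("wrist")
im=np.zeros((600,800,3),np.uint8);im[:384,:512]=f["pixels"]
im[384:,:288]=cv2.resize(h["pixels"][130:274,260:452],(288,216),interpolation=2)
im[384:,288:576]=cv2.resize(g["pixels"][90:234,220:412],(288,216),interpolation=2)
cv2.imwrite("pics/w15.png",im)
# floor free edge (bin x=.07) projected shut/open; brightness of the region just under the box in scene view
i2=g["pixels"].sum(2)
for th in (0,.3,.6,.95):
    for y in (-.05,.05):
        x=-.072+.1*np.cos(th);z=.198-.1*np.sin(th);c,sn=np.cos(.05),np.sin(.05);P=[.5235+c*x-sn*y,.181+sn*x+c*y,z]
        for n,q in (("scene",g),("side",h)):
            u,v=proj(q,P).round().astype(int);print(th,y,n,u,v,q["pixels"][v-1:v+2,u-1:u+2].sum(2).mean())
for th in (0.95,.5,.3,.2,.1,0,-.04):
    a=.2-th;x=-.072-.125*np.sin(a);z=.198+.125*np.cos(a);P=[.5235+c*x-sn*.146,.179+sn*x+c*.146,z]
    for n,q in (("scene",g),("side",h)):
        u,v=proj(q,P).round().astype(int);print("knob",th,n,u,v,q["pixels"][v-1:v+2,u-1:u+2].sum(2).mean())
E
```

```text
58.67 tcp [0.4389 0.3166 0.2962] x-axis [-0.9992 -0.039  -0.008 ] F [ 2.3342 -0.7617 -0.1673] w -0.0001
0 -0.05 scene 284 166 319.3333333333333
0 -0.05 side 318 211 627.4444444444445
0 0.05 scene 299 153 410.44444444444446
0 0.05 side 353 227 661.6666666666666
0.3 -0.05 scene 283 174 186.22222222222223
0.3 -0.05 side 317 215 266.44444444444446
0.3 0.05 scene 297 161 416.44444444444446
0.3 0.05 side 351 231 263.22222222222223
0.6 -0.05 scene 279 181 234.22222222222223
0.6 -0.05 side 318 217 254.22222222222223
0.6 0.05 scene 294 168 419.0
0.6 0.05 side 351 232 250.77777777777777
0.95 -0.05 scene 272 186 239.33333333333334
0.95 -0.05 side 320 215 345.3333333333333
0.95 0.05 scene 287 173 280.6666666666667
0.95 0.05 side 352 230 351.1111111111111
knob 0.95 scene 309 116 616.5555555555555
knob 0.95 side 401 221 480.77777777777777
knob 0.5 scene 296 106 241.77777777777777
knob 0.5 side 411 200 419.0
knob 0.3 scene 289 103 251.44444444444446
knob 0.3 side 414 191 144.11111111111111
knob 0.2 scene 286 102 292.0
knob 0.2 side 416 188 130.22222222222223
knob 0.1 scene 282 102 121.11111111111111
knob 0.1 side 417 184 62.888888888888886
knob 0 scene 279 102 95.11111111111111
knob 0 side 418 181 37.22222222222222
knob -0.04 scene 278 102 92.66666666666667
knob -0.04 side 419 180 37.666666666666664
```

>>> carry_out([
  [0,-0.15,0,0,0,0,0],
  [0,0,0,0,0,0,0],
])

```text
clock: 59.08
tcp_pos: [0.4386, 0.3166, 0.2964]
tcp_rot: [[-0.999, -0.039, 0.016], [-0.039, 0.999, -0.0], [-0.016, -0.001, -1.0]]
wrist_force: [8.9, -1.5, -4.8]
width: 0.0002
```

>>> carry_out([
  [0,0.4,0,0,0,0,0],
  [0,0.6,0,0,0,0,0],
  [0,1,0,0,0,0,0],
  [0,1,0,1,0,0,0],
  [0,0,0,1,0,0,0],
  [0,0,0,1,0,0,0],
  [0,0,0,1,0,0,0],
])

```text
clock: 59.95
tcp_pos: [0.5102, 0.3168, 0.3967]
tcp_rot: [[-0.999, -0.039, 0.006], [-0.039, 0.999, -0.0], [-0.006, -0.001, -1.0]]
wrist_force: [0.8, 0.1, -0.4]
width: -0.0003
```

```bash
python3 - <<'E'
from h import *
s=st();g=vision.grab_frame("scene");h=vision.grab_frame("side");f=vision.grab_frame("wrist")
im=np.zeros((600,800,3),np.uint8);im[:300,:400]=cv2.resize(f["pixels"],(400,300))
im[:300,400:]=cv2.resize(h["pixels"][150:300,250:450],(400,300),interpolation=2)
im[300:,:400]=cv2.resize(g["pixels"][90:240,220:420],(400,300),interpolation=2)
im[300:,400:]=cv2.resize(h["pixels"][120:240,140:300],(400,300),interpolation=2)
cv2.imwrite("pics/w16.png",im)
E
```

```text
59.95 tcp [0.5102 0.3168 0.3967] x-axis [-0.9992 -0.0388 -0.006 ] F [ 0.7539  0.1112 -0.4305] w -0.0003
```

View pics/w16.png

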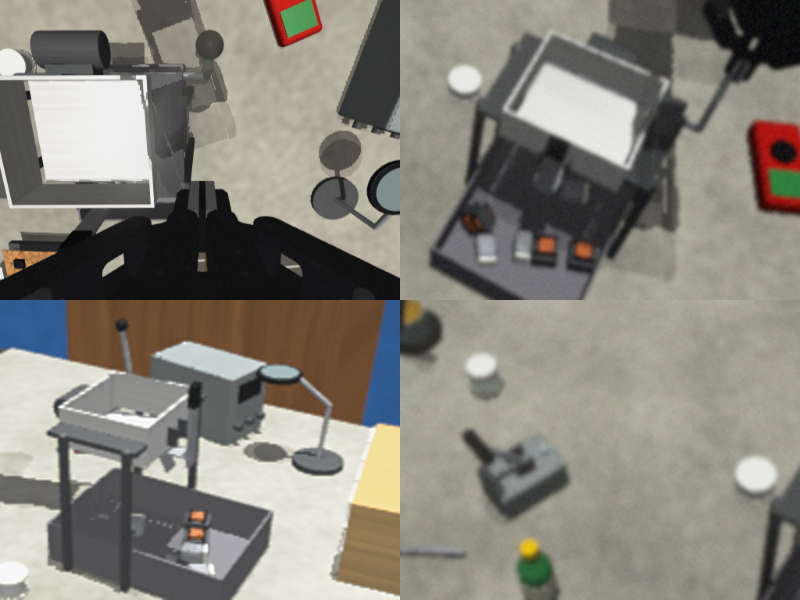

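>>> carry_out([
  [0,0.3,-0.99,0,0,0,-2],
  [0,0.3,-0.99,0,0,0,-2],
  [0,0.3,-0.99,0,0,0,-2],
  [0,0.3,-0.99,0,0,0,-2],
  [0,0.3,-0.99,0,0,0,-2],
  [0,0.3,-0.99,0,0,0,-2],
  [0,0.3,-0.99,0,0,0,-2],
  [0,0.3,-0.99,0,0,0,-2],
  [0,0.3,-0.99,0,0,0,-2],
  [0,0.3,-0.99,0,0,0,-2],
  [0,0.3,-0.99,0,0,0,-2],
  [0,0.3,-0.99,0,0,0,0],
])

```text
clock: 61.6
tcp_pos: [0.5996, 0.0191, 0.3941]
tcp_rot: [[-0.941, 0.338, 0.003], [0.338, 0.941, -0.002], [-0.004, -0.001, -1.0]]
wrist_force: [-0.3, 0.3, 0.2]
width: 0.0001
```

>>> carry_out([
  [0,0.3,-0.99,0,0,0,0],
  [0,0.3,-0.99,0,0,0,0],
  [0,0.3,-0.99,0,0,0,0],
  [0,0.3,-0.99,0,0,0,0],
  [0,0.3,-0.99,0,0,0,0],
  [0,0.3,-0.99,0,0,0,0],
  [0,0.3,-0.99,0,0,0,0],
  [0,0.3,-0.99,0,0,0,0],
  [0,0.3,-0.99,0,0,0,0],
  [0,0.3,-0.99,0,0,0,0],
  [0,0.3,-0.99,-0.4,0,0,0],
  [0,0.3,-0.99,-0.4,0,0,0],
])

```text
clock: 63.1
tcp_pos: [0.6904, -0.2789, 0.3751]
tcp_rot: [[-0.941, 0.338, 0.006], [0.338, 0.941, -0.003], [-0.007, -0.0, -1.0]]
wrist_force: [0.5, 1.1, 0.1]
width: 0.0001
```

>>> carry_out([
  [0,0.3,-0.99,-0.5,0,0,0],
  [0,0.3,-0.95,-0.7,0,0,0],
  [0,0,0,-1,0,0,0],
  [0,0,0,-1,0,0,0],
  [0,0,0,-1,0,0,0],
])

```text
clock: 63.72
tcp_pos: [0.7051, -0.3266, 0.2691]
tcp_rot: [[-0.941, 0.338, 0.006], [0.338, 0.941, -0.003], [-0.007, -0.0, -1.0]]
wrist_force: [0.8, -0.5, -0.3]
width: -0.0002
```

```bash
python3 - <<'E'
from h import *
s=st();f=vision.grab_frame("side")
b=f["pixels"].sum(2)
for n,P in [("OFF",[.656,-.306,.132]),("ON",[.565,-.278,.132])]:
    u,v=proj(f,P).round().astype(int);print(n,u,v,b[v-1:v+2,u-1:u+2].mean())
print("w16 bar",ray(f,140+475/400*160*.0+ (475-400)*160/400,120+(445-300)*120/300,.132))
for x in spotter.find_in("isolator_grip","side")[:3]: print(x)
E
```

```text
63.73 tcp [ 0.7051 -0.3266  0.2691] x-axis [-0.941   0.3384 -0.0065] F [ 0.798  -0.4782 -0.3347] w -0.0002
OFF 173 181 130.22222222222223
ON 198 165 519.4444444444445
w16 bar [ 0.6519 -0.3196  0.132 ]
{'at': [0.6468, -0.3051, 0.1375], 'p': 0.44}
```

>>> carry_out([
  [0,0,0,-0.9,0,0,0],
  [0,0,0,-0.9,0,0,0],
  [0,0,0,-0.9,0,0,0],
  [0,0,0,-0.9,0,0,0],
  [0,0,0,-0.9,0,0,0],
  [0,0,0,-0.9,0,0,0],
  [0,0,0,-0.8,0,0,0],
  [0,-0.47,0.17,0,0,0,0],
  [0,-0.47,0.17,0,0,0,0],
  [0,-0.47,0.17,0,0,0,0],
  [0,-0.47,0.17,0,0,0,0],
  [0,-0.47,0.17,0,0,0,0],
])

```text
clock: 65.32
tcp_pos: [0.6469, -0.3051, 0.1169]
tcp_rot: [[-0.941, 0.338, 0.009], [0.338, 0.941, -0.005], [-0.01, -0.001, -1.0]]
wrist_force: [0.8, -0.9, -0.1]
width: 0.0002
```

>>> carry_out([
  [0,-0.47,0.17,0,0,0,0],
  [0,-0.47,0.17,0,0,0,0],
  [0,-0.47,0.17,0,0,0,0],
  [0,-0.47,0.17,0,0,0,0],
  [0,0,0,0,0,0,0],
  [0,0.2,0,1,0,0,0],
  [0,0,0,1,0,0,0],
  [0,0,0,1,0,0,0],
  [0,0,0,1,0,0,0],
  [0,0,0,1,0,0,0],
  [0,0,0,1,0,0,0],
  [0,0,0,1,0,0,0],
])

```text
clock: 66.82
tcp_pos: [0.6048, -0.2877, 0.2921]
tcp_rot: [[-0.941, 0.338, 0.008], [0.338, 0.941, -0.004], [-0.009, -0.001, -1.0]]
wrist_force: [0.2, 0.1, -0.3]
width: -0.0
```

>>> carry_out([
  [0,-0.5,-1,0.3,0,0,0],
  [0,-0.5,-1,0.3,0,0,0],
  [0,-0.5,-1,0,0,0,0],
  [0,-0.5,-1,0,0,0,0],
  [0,0,-1,0,0,0,0],
  [0,0,0,0,0,0,0],
  [0,0,0,0,0,0,0],
])

```text
clock: 67.7
tcp_pos: [0.5546, -0.4118, 0.306]
tcp_rot: [[-0.941, 0.338, 0.007], [0.338, 0.941, -0.002], [-0.007, 0.0, -1.0]]
wrist_force: [-0.3, 0.8, -0.2]
width: -0.0001
```

```bash
python3 - <<'E'
from h import *
s=st()
for c in ("side","scene"):
    f=vision.grab_frame(c);b=f["pixels"].sum(2)
    for n,P in [("OFF",[.656,-.306,.132]),("ON",[.565,-.28,.132]),("knob shut",[.419,.322,.32]),("knob open",[.531,.325,.29])]:
        u,v=proj(f,P).round().astype(int);print(c,n,u,v,b[v-1:v+2,u-1:u+2].mean())
    for n in ("isolator_grip","transformer1_center","motor1_center","glue_bottle","flux_jar","solder_reel"):
        print(n,[(x["p"],np.round(x["at"],3).tolist()) for x in spotter.find_in(n,c)])
E
```

```text
67.7 tcp [ 0.5546 -0.4118  0.306 ] x-axis [-0.9411  0.338  -0.0072] F [-0.3015  0.7563 -0.1801] w -0.0001
side OFF 173 181 415.22222222222223
side ON 197 165 145.77777777777777
side knob shut 419 181 74.77777777777777
side knob open 400 221 491.0
isolator_grip [(0.61, [0.573, -0.292, 0.132])]
transformer1_center [(0.68, [0.654, 0.108, 0.041])]
motor1_center []
glue_bottle [(0.76, [0.736, -0.174, 0.075])]
flux_jar [(0.45, [0.509, -0.446, 0.042])]
solder_reel [(0.47, [0.452, -0.034, 0.03])]
scene OFF 217 286 632.3333333333334
scene ON 194 263 150.0
scene knob shut 279 102 118.88888888888889
scene knob open 309 116 617.5555555555555
isolator_grip [(0.9, [0.574, -0.294, 0.13])]
transformer1_center [(0.58, [0.74, -0.196, 0.065])]
motor1_center [(0.67, [0.446, -0.045, 0.032])]
glue_bottle [(0.69, [0.739, -0.195, 0.065]), (0.5, [0.474, 0.244, 0.2])]
flux_jar [(0.64, [0.516, -0.46, 0.043])]
solder_reel [(0.75, [0.446, -0.047, 0.034]), (0.54, [0.47, 0.246, 0.201])]
```

Isolator is ON, the floor is shut, the bystanders are unmoved and the arm is clear of everything. Handing in.

```bash
python3 -c "
from rig import workorder
print(workorder.finish_job())"
```

```text
the job is handed in; nothing more can be done
None
```

I ran the whole sequence and handed the job in at about 68 s of the 210 s. The hand-in call gave no verdict.

**What I did:**
1. Threw the isolator to OFF.
2. Loaded all six parts present (3 transformers, 3 motors) into the bin.
3. Drew the latch, so the floor dropped and dumped them into the tote.
4. Swung the floor back up with the reset lever as far as it would go.
5. Threw the isolator back to ON.

**Last checks:**
- **Isolator:** both cameras show the handle at the ON position.
- **Floor:** the reset knob stayed at its shut position after I let go, and the last picture shows the floor up. I had no reading of the latch bolt, so that it is latched is inferred from the floor holding.
- **Bystanders:** the reel, jar and bottle read within a few mm of where they started.
- **Arm:** it is clear of everything, with wrist force near 0.

**Doubtful points:**
- **Parts in the tote:** the last picture shows the bin empty. It clearly shows all three transformers and two motors in the tote. The third motor is partly hidden behind the latch, so I judged it from a partial view.
- **Part finder:** on the final frames it found only one transformer in the tote and no motors. It also gave some false hits, for example labelling the reel a motor.
- **Latch tab:** it sat about 25 mm farther out than I had assumed, so I found it by slow pushing.

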